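Put the tiered sweets stand together

TASK

Put the sweets stand together on its square foot, where the foot stands: first the largest tier, then the medium one, then the smallest, and last the round wooden knob on top, each seated fully home and level on the part below and let go before the next. Do not disturb the red bowl, the glass tumbler, the chess box or the little bin.

Things in the scene. Friction and masses are not known exactly. Their poses are not given: they have to be found in the camera images.
- foot: Foot of the sweets stand, fixed: flat square wooden slab 96 x 96 mm, 10 mm thick, with an aluminium stem 40 mm across (shorter than the tiers' stems) up to a flat shoulder 40 mm above the table; on that a tapered spigot 12 mm high, 19 mm wide at its root, 12 at its tip. Origin: centre of the underside, z up.
- tier_large: Largest tier: round wooden board, 124 mm across, 16 mm thick, rim 6 mm higher; in its middle an aluminium stem (grip here) 40 mm across, up to a flat shoulder 58 mm above the underside. On that a tapered spigot 12 mm high, 19 mm wide at root, 12 at tip. Underside: socket 24 mm wide, 16 deep, for the spigot below, so it rests on the shoulder below. About 280 g. Origin: centre of underside, z up; yaw is free.
- tier_medium: Medium tier: round wooden board, 100 mm across, 16 mm thick, rim 6 mm higher; in its middle an aluminium stem (grip here) 40 mm across, up to a flat shoulder 58 mm above the underside. On that a tapered spigot 12 mm high, 19 mm wide at root, 12 at tip. Underside: socket 24 mm wide, 16 deep, for the spigot below, so it rests on the shoulder below. About 220 g. Origin: centre of underside, z up; yaw is free.
- tier_small: Smallest tier: round wooden board, 76 mm across, 16 mm thick, rim 6 mm higher; in its middle an aluminium stem (grip here) 40 mm across, up to a flat shoulder 58 mm above the underside. On that a tapered spigot 12 mm high, 19 mm wide at root, 12 at tip. Underside: socket 24 mm wide, 16 deep, for the spigot below, so it rests on the shoulder below. About 160 g. Origin: centre of underside, z up; yaw is free.
- knob: Knob that tops the stand: plain wooden cylinder 40 mm across and 48 mm high, straight-sided for the lower 38 mm and domed above, standing upright on the table; about 90 g. In its underside is a socket 24 mm wide, 16 deep, for a spigot. Origin: centre of the underside; z up; yaw does not matter.
- bowl: Bystander: red ceramic bowl, 92 mm across the rim, 42 mm high, loose. Origin: centre of the underside, z up.
- tumbler: Bystander: clear glass tumbler, 68 mm across the rim, 90 mm high, standing loose on an aluminium coaster (90 mm across, 4 mm thick). Origin: centre of the tumbler's underside, z up.
- chess_box: Bystander: closed wooden chess box, 110 x 160 x 50 mm, loose, on the side of the table away from the robot. Origin: centre of the underside; x along the 110 mm side, y along the 160 mm side.
- bin: Bystander: small grey plastic tabletop bin with a closed black flap on top, 110 x 110 mm, about 115 mm high, fixed, far left as the robot sees it. Origin: centre of the underside, z up.
Mind the look-alikes: they are no part of the job. Leave any green or turquoise look-alike of the tier_large alone.

How it is judged:
On the way, in this order (a step that is already met when the one before it is completed fails the run):
1. the largest tier is seated on the foot and let go (horizontal distance between tier_large and foot below 0.008 m and z of tier_large in the frame of foot between 0.036 and 0.044 m and angle between tier_large's own z axis and vertical below 0.08 rad and contact force between tier_large and the fingers below 0.5 N), for 0.2 s.
2. the medium tier is seated on the largest and let go, all below still in place (horizontal distance between tier_large and foot below 0.008 m and z of tier_large in the frame of foot between 0.036 and 0.044 m and angle between each of tier_large, tier_medium's own z axis and vertical below 0.08 rad and horizontal distance between tier_medium and tier_large below 0.008 m and z of tier_medium in the frame of tier_large between 0.054 and 0.062 m and contact force between tier_medium and the fingers below 0.5 N), for 0.2 s.
3. the smallest tier is seated on the medium one and let go, all below still in place (horizontal distance between tier_large and foot below 0.008 m and z of tier_large in the frame of foot between 0.036 and 0.044 m and angle between each of tier_large, tier_medium, tier_small's own z axis and vertical below 0.08 rad and horizontal distance between tier_medium and tier_large below 0.008 m and z of tier_medium in the frame of tier_large between 0.054 and 0.062 m and horizontal distance between tier_small and tier_medium below 0.008 m and z of tier_small in the frame of tier_medium between 0.054 and 0.062 m and contact force between tier_small and the fingers below 0.5 N), for 0.2 s.
4. the knob is seated on the smallest tier and let go, all below still in place (horizontal distance between tier_large and foot below 0.008 m and z of tier_large in the frame of foot between 0.036 and 0.044 m and angle between each of tier_large, tier_medium, tier_small, knob's own z axis and vertical below 0.08 rad and horizontal distance between tier_medium and tier_large below 0.008 m and z of tier_medium in the frame of tier_large between 0.054 and 0.062 m and horizontal distance between tier_small and tier_medium below 0.008 m and z of tier_small in the frame of tier_medium between 0.054 and 0.062 m and horizontal distance between knob and tier_small below 0.008 m and z of knob in the frame of tier_small between 0.054 and 0.062 m and contact force between knob and the fingers below 0.5 N), for 0.2 s.
At the end, for the whole second after the job is handed in: Largest tier on the foot, medium on the largest, smallest on the medium, knob on the smallest: each centred within 8 mm on the part below, its underside within 4 mm of that part's shoulder, level within 0.08 rad, all at rest and let go (horizontal distance between tier_large and foot below 0.008 m and z of tier_large in the frame of foot between 0.036 and 0.044 m and angle between each of tier_large, tier_medium, tier_small, knob's own z axis and vertical below 0.08 rad and horizontal distance between tier_medium and tier_large below 0.008 m and z of tier_medium in the frame of tier_large between 0.054 and 0.062 m and horizontal distance between tier_small and tier_medium below 0.008 m and z of tier_small in the frame of tier_medium between 0.054 and 0.062 m and horizontal distance between knob and tier_small below 0.008 m and z of knob in the frame of tier_small between 0.054 and 0.062 m and linear speed of each of tier_large, tier_medium, tier_small, knob below 0.02 m/s and angular speed of each of tier_large, tier_medium, tier_small, knob below 0.2 rad/s); the robot touches nothing.
It fails at once if the red bowl is moved by more than 20 mm or tipped (distance of bowl from where it was at the start of the episode above 0.02 m or angle between bowl's own z axis and vertical above 0.3 rad).
It fails at once if the glass tumbler is moved by more than 20 mm or tipped (distance of tumbler from where it was at the start of the episode above 0.02 m or angle between tumbler's own z axis and vertical above 0.3 rad).
It fails at once if the chess box is moved by more than 20 mm or tipped (distance of chess_box from where it was at the start of the episode above 0.02 m or angle between chess_box's own z axis and vertical above 0.3 rad).
It fails at once if the bin is struck hard (over 10 N) (contact force between bin and anything else above 10 N).
It also fails if it takes over 115 s, if anything falls off the work surface, if the arm or the gripper's body presses on something with over 40 N, if the wrist force passes 120 N, or if a joint passes its speed limit or range.

ROBOT

A 6-joint arm with a two-finger parallel gripper is mounted at the origin on the work surface. World frame = base frame: x ahead of the robot, y to its left, z up, the work surface at z = 0. Lengths are in m, angles in rad, forces in N, time in s.
With the tool pointing down it reaches from about 0.425 to 0.95 m from the base axis. Payload 3.5 kg.
Tool frame: the origin (TCP) lies on the centre line of the jaws, within the pads' length; the fingertips stand tip_extent ahead of it and the grasp point (between the pads) lies 2 mm behind it (tip_extent is the distance from the TCP to the fingertips, in m); z points along the fingers, y is the direction in which the jaws open and shut (so a half turn about z gives the same grasp; the last joint's range is limited). The gripper opens to 85 mm and grips with 20 to 120 N. Pads are 22 mm wide; open, the fingers measure 114 mm over their backs; the gripper's body (76 mm by 85 mm) begins 54 mm behind the grasp point. The pads swing forward as they close: fully open they stand 13 mm farther back than shut.
Start: joints at [1.095, 0.286, 1.577, -0, 1.279, -0.15], TCP at [0.216, 0.639, 0.214] pointing down, gripper open.
Joint ranges: [-2.77, 2.77], [-0.9, 2.22], [0.21, 2.48], [-1.53, 4.67], [0.24, 2.81], [-2.84, 2.84]. Speed limits (rad/s): [2.79, 2.79, 3.14, 3.14, 3.14, 3.14].

INTERFACE

Orientations are given as a unit quaternion [x, y, z, w].
In Python, from plant import * gives the robot as it stands.
- The arm moves only by the shell command python3 -m crank 'ROWS' [FORCE]. ROWS is JSON, a list of rows, each a list of 7 numbers: the gripper's target within -1 to 1 (shut at 1, half-way at 0, fully open at -1), then the shift along the tool's x, y, z in cm, then the turn, a rotation vector about the tool's x, y, z in degrees. In form: [[fingers, tx, ty, tz, wx, wy, wz], ...]. A call has 1 to 5 rows; each row shifts and turns the commanded pose from where the row before left it, along the tool's axes as they then stand; what a row does not reach is not made up. A row lasts 1/10 s, in which the tool goes at most 50 mm and 8.59 degrees, less where a joint would pass 70% of its speed; a pose out of reach is approached as far as the arm can. A call is refused whole if a number of a shift passes 5 or a number of a turn 8.59, either way. A call with a gripper value outside its range is refused whole. The fingers move at their own pace and stop on an object; FORCE is the grip in N (left out, the last holds). Time passes only in rows, so rows that do not move let the fingers close. It gives the time, the measured TCP pose, the force and the opening at its end, in the units of the state.
- get_state(): the state, without advancing time (a new reading comes with each control period).
- read_camera(name): name is "scene" or "side" or "wrist"; returns a dict with "color" (480x640x3 uint8, red, green, blue), "vfov" (degrees; the focal length in pixels is half the picture's height over the tangent of half this angle, whatever the lens; pixels are square), "cx", "cy" (the principal point, pixels), "cam_to_world" (4x4, takes a point from camera to world coordinates). Camera axes: x right, y up, looking along -z (the intrinsics and any distortion apply to the point x, -y, -z); pixel columns grow to the right and rows downward; lengths in m; the calibration is good to about 2 mm. The wrist camera is an equidistant fisheye: a pixel r from the principal point sees the ray r / f radians off the axis. A picture is of the moment at which its call begins. There is no depth.
- sign_off(): hands the job in, once; it reports no verdict.
Trained networks look in the newest picture that a camera, given by its name, has taken for a name from the list of things; names that differ only in an ending like _2 or _b are one class to them, and where a whole thing is asked for, a point or a joint stands for the part that bears it (a point fixed in the world has none). Each returns a list of dicts, best first, with "p" (0 to 1); they miss things now and then, are a little off and sometimes report something else, mostly with a low value. They report only what shows in the picture. A call takes as long as a camera call. They do not tell look-alikes from the thing itself.
- trace(thing, camera): "pixels" (480x640 bool, what is visible of it) and "location" ([column, row] in pixels, amid what is visible of it).
- place_of(thing, camera): "location" ([column, row] in pixels: a listed point, or the origin of a listed thing).
The state is a dict: "time": time; "qpos": joint angles; "dq": joint speeds; "joint_efforts": joint torques, N m; "eef_pos": TCP position; "tcp_rot": TCP orientation; "contact_force": force on the tool from outside, world axes, zero at the start; "wrist_torque": the same for the moment, N m; "opening": opening from 0.0 (shut) to 1.0 (fully open).
Only numpy, scipy, OpenCV 4.12 (cv2) and the standard library are available. Lean on these libraries where they do the work, as an engineer would, in place of code of your own. Each camera call takes 0.05 s, during which the arm holds its last target.

## Working session

There is one attempt and no reset: what is moved stays moved. The work goes in short steps, Python scripts to look and compute and a shell command to move; the robot and the scene stay as the last step left them, time stands still between calls to the robot, and variables do not carry over. Pictures are saved under pics/ and viewed, and the job is handed in when it is done.

```bash
ls; mkdir -p pics; python3 - <<'E'
from plant import *
import cv2
s=get_state();print(s)
for n in ("scene","side","wrist"):
    c=read_camera(n);cv2.imwrite(f"pics/{n}0.png",c["color"][:,:,::-1]);print(n,c["vfov"],c["cx"],c["cy"],c["cam_to_world"].round(3).tolist() if hasattr(c["cam_to_world"],'round') else c["cam_to_world"], [k for k in c])
E
```

```text
pics
{'time': 0.0, 'qpos': array([ 1.09500272e+00,  2.87160744e-01,  1.57819039e+00, -3.70572497e-05,
        1.27860759e+00, -1.50009029e-01]), 'dq': array([0.00124839, 0.00029576, 0.00159513, 0.00163539, 0.00212715,
       0.00136127]), 'joint_efforts': array([-5.44638333e-04, -4.06013024e+01, -2.92606813e+01, -2.77906802e-04,
        6.18139515e-03,  1.62035974e-05]), 'eef_pos': array([0.21569459, 0.63886391, 0.21244327]), 'tcp_rot': array([ 1.62167481e-01,  9.86762539e-01, -1.13104967e-03, -3.47285789e-04]), 'contact_force': array([-0.0937    , -0.67500156,  0.40754263]), 'wrist_torque': array([-0.02398454,  0.01223296,  0.04715784]), 'opening': 1.0002588090797837}
scene 42.85314919898506 314.5645251760333 235.79069986318765 [[0.139, -0.771, 0.622, 1.628], [0.99, 0.104, -0.093, -0.095], [0.007, 0.629, 0.778, 1.286], [0.0, 0.0, 0.0, 1.0]] ['color', 'vfov', 'cx', 'cy', 'cam_to_world']
side 50.42122597595185 316.39700556594437 241.69825297698526 [[0.709, 0.533, -0.461, 0.09], [-0.705, 0.528, -0.473, -0.494], [-0.009, 0.661, 0.751, 0.872], [0.0, 0.0, 0.0, 1.0]] ['color', 'vfov', 'cx', 'cy', 'cam_to_world']
wrist 65.70646984690485 324.96321039294554 245.23200294155686 [[0.32, -0.895, -0.31, 0.136], [0.947, 0.302, 0.106, 0.666], [-0.001, -0.328, 0.945, 0.372], [0.0, 0.0, 0.0, 1.0]] ['color', 'vfov', 'cx', 'cy', 'cam_to_world']
```

View pics/scene0.png

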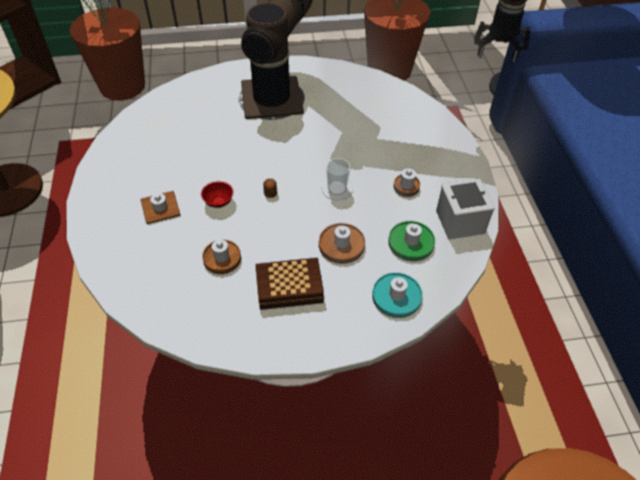

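View pics/side0.png

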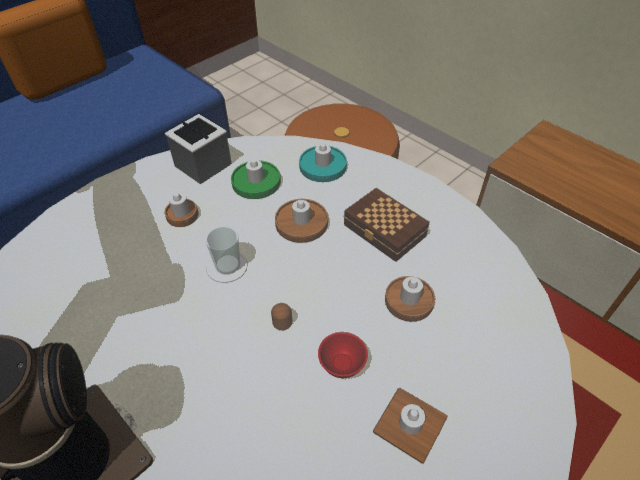

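View pics/wrist0.png

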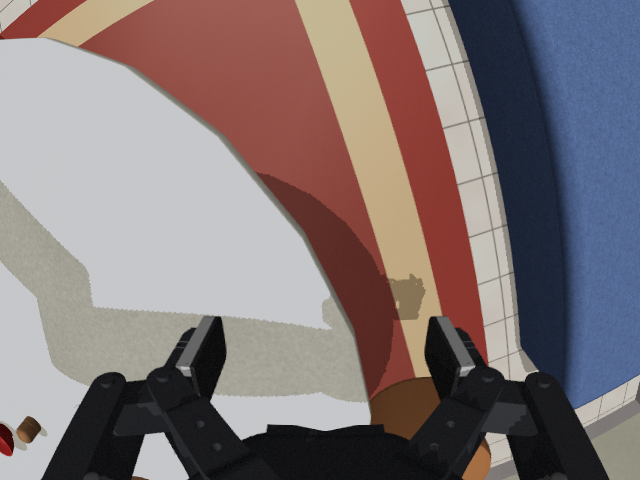

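```bash
cat > h.py <<'E'
from plant import *
import numpy as np, cv2
from scipy.optimize import minimize
def ray(c,px):
    f=240/np.tan(np.radians(c["vfov"])/2); M=np.array(c["cam_to_world"])
    d=np.array([(px[0]-c["cx"])/f,-(px[1]-c["cy"])/f,-1]);return M[:3,3],M[:3,:3]@d
def onz(c,px,z):
    o,d=ray(c,px);return o+d*(z-o[2])/d[2]
def proj(c,P,fish=False):
    f=240/np.tan(np.radians(c["vfov"])/2); M=np.array(c["cam_to_world"])
    p=(np.atleast_2d(P)-M[:3,3])@M[:3,:3]; x,y,z=p[:,0],-p[:,1],-p[:,2]
    if fish:
        r=np.hypot(x,y);k=f*np.arctan2(r,z)/np.maximum(r,1e-9);return np.c_[c["cx"]+k*x,c["cy"]+k*y]
    return np.c_[c["cx"]+f*x/z,c["cy"]+f*y/z]
def cyl(r,z0,z1,r1=None):
    t=np.linspace(0,2*np.pi,48,endpoint=False);C=np.c_[np.cos(t),np.sin(t)];r1=r1 or r
    return np.r_[np.c_[C*r,0*t+z0],np.c_[C*r1,0*t+z1]]
def tier(R):return [cyl(R,0,.022),cyl(.02,.016,.058),cyl(.0095,.058,.07,.006)]
sq=np.array([[a,b,z] for a in(-.048,.048) for b in(-.048,.048) for z in(0,.01)])
PARTS=dict(tier_large=tier(.062),tier_medium=tier(.05),tier_small=tier(.038),knob=[cyl(.02,0,.038),cyl(.02,.038,.048,.008)],
 foot=[sq,cyl(.02,0,.04),cyl(.0095,.04,.052,.006)],tumbler=[cyl(.03,0,.09,.034)],bowl=[cyl(.03,0,.042,.046)],
 chess_box=[np.array([[a,b,z] for a in(-.055,.055) for b in(-.08,.08) for z in(0,.05)])],
 bin=[np.array([[a,b,z] for a in(-.055,.055) for b in(-.055,.055) for z in(0,.115)])])
S=8
def pmask(c,parts,xyz,yaw=0,fish=False):
    # soft mask supersampled via cv2 shift + AA
    m=np.zeros((480,640),np.uint8);R=np.array([[np.cos(yaw),-np.sin(yaw),0],[np.sin(yaw),np.cos(yaw),0],[0,0,1]])
    for P in parts:
        h=cv2.convexHull(proj(c,P@R.T+xyz,fish).astype(np.float32)).reshape(-1,2)
        cv2.fillConvexPoly(m,np.round(h*256).astype(np.int32),255,cv2.LINE_AA,8)
    return m/255.
def fit(cams,masks,name,p0,z=0.,yaw=None,fish=False):
    def cost(p):
        r=0
        for c,m in zip(cams,masks):
            a=pmask(c,PARTS[name],[p[0]/100,p[1]/100,z],p[2] if len(p)>2 else 0,fish);r+=np.abs(a-m).sum()/m.sum()
        return r
    x=[p0[0]*100,p0[1]*100]+([yaw] if yaw is not None else [])
    sim=np.array([x]+[np.array(x)+(0.8 if i<2 else .3)*np.eye(len(x))[i] for i in range(len(x))])
    b=minimize(cost,x,method="Nelder-Mead",options=dict(initial_simplex=sim,xatol=.005,fatol=1e-4))
    q=b.x.copy();q[:2]/=100;return q,b.fun
E
python3 - <<'E'
from h import *
cs={n:read_camera(n) for n in("scene","side")}
for n in PARTS:
    for k,c in cs.items():
        t=trace(n,k);
        for d in t[:4]:
            p=onz(c,d["location"],.02);print(n,k,round(d["p"],2),np.round(d["location"],1),d["pixels"].sum(),p[:2].round(3))
E
```

```text
tier_large scene 0.95 [396.5 294.1] 1788 [0.826 0.232]
tier_large scene 0.88 [342.2 243.4] 1483 [0.65  0.125]
tier_large scene 0.65 [408.9 238.6] 1564 [0.658 0.304]
tier_large side 0.84 [322.3 163.5] 1453 [0.812 0.222]
tier_large side 0.82 [298.9 219.8] 1835 [0.632 0.12 ]
tier_large side 0.6 [256.4 179.6] 1535 [0.653 0.296]
tier_medium scene 0.78 [220.5 257. ] 1084 [ 0.652 -0.194]
tier_medium side 0.93 [408.6 297.6] 1817 [ 0.638 -0.197]
tier_medium side 0.74 [411.2 422.2] 3144 [ 0.439 -0.36 ]
tier_small scene 0.9 [406.5 183.5] 565 [0.459 0.345]
tier_small side 0.8 [180.6 209.9] 867 [0.458 0.342]
knob scene 0.68 [272.6 188.2] 236 [ 0.427 -0.037]
knob side 0.72 [282.1 316.3] 443 [ 0.427 -0.048]
foot scene 0.9 [158.1 209.5] 913 [ 0.465 -0.357]
foot side 0.74 [408.7 424.2] 3180 [ 0.433 -0.359]
tumbler scene 0.79 [338.7 172.3] 669 [0.389 0.159]
tumbler side 0.66 [224.4 245.6] 1278 [0.461 0.18 ]
bowl side 0.81 [338.3 353.4] 1718 [ 0.446 -0.183]
chess_box scene 0.61 [288.7 283.9] 2987 [ 0.759 -0.029]
bin scene 0.66 [462.1 208.1] 2716 [0.572 0.476]
bin side 0.59 [195.8 145.2] 3119 [0.628 0.517]
```

```bash
python3 - <<'E'
from h import *
cs={n:read_camera(n) for n in("scene","side")}
p0=dict(tier_large=(.64,.12),tier_medium=(.645,-.195),tier_small=(.46,.343),knob=(.43,-.04),foot=(.45,-.36),bowl=(.45,-.185),tumbler=(.45,.15),bin=(.6,.5),chess_box=(.75,-.03))
vis=[]
for n,p in p0.items():
    ms={}
    for k,c in cs.items():
        t=[d for d in trace(n,k) if np.linalg.norm(onz(c,d["location"],.02)[:2]-p)<.08]
        if t: ms[k]=t[0]["pixels"].astype(float)
    if not ms: continue
    y=.3 if n in("foot","bin","chess_box") else None
    for sel in [list(ms)]+[[k] for k in ms if len(ms)>1]:
        q,f=fit([cs[k] for k in sel],[ms[k] for k in sel],n,p,yaw=y);print(n,sel,q.round(4),round(f/len(sel),3))
c=cs["scene"]["color"];s=cs["side"]["color"]
a=cv2.resize(c[200:290,300:400],(450,405),interpolation=2);b=cv2.resize(s[170:260,240:340],(350,315),interpolation=2)
o=np.zeros((405,800,3),np.uint8);o[:,:450]=a;o[:315,450:]=b
cv2.imwrite("pics/crop1.png",o[:,:,::-1])
E
```

```text
tier_large ['scene', 'side'] [0.6417 0.1244] 0.116
tier_large ['scene'] [0.6355 0.1265] 0.118
tier_large ['side'] [0.6435 0.1231] 0.104
tier_medium ['scene', 'side'] [ 0.6437 -0.1937] 0.086
tier_medium ['scene'] [ 0.6411 -0.1929] 0.084
tier_medium ['side'] [ 0.6457 -0.1944] 0.073
tier_small ['scene', 'side'] [0.4573 0.3439] 0.111
tier_small ['scene'] [0.4531 0.3461] 0.108
tier_small ['side'] [0.4585 0.3432] 0.071
knob ['scene', 'side'] [ 0.4251 -0.0469] 0.192
knob ['scene'] [ 0.4205 -0.0464] 0.171
knob ['side'] [ 0.426  -0.0472] 0.147
foot ['scene', 'side'] [ 0.4431 -0.357   0.1975] 0.114
foot ['scene'] [ 0.438  -0.3559  0.224 ] 0.161
foot ['side'] [ 0.4426 -0.3575  0.1953] 0.057
bowl ['scene', 'side'] [ 0.4427 -0.1949] 0.121
bowl ['scene'] [ 0.4426 -0.1944] 0.162
bowl ['side'] [ 0.443  -0.1957] 0.076
tumbler ['scene', 'side'] [0.4388 0.1472] 0.173
tumbler ['scene'] [0.4288 0.1473] 0.154
tumbler ['side'] [0.4418 0.1499] 0.107
bin ['scene', 'side'] [ 0.6052  0.4609 -0.0939] 0.12
bin ['scene'] [0.6032 0.4622 1.4767] 0.12
bin ['side'] [ 0.6033  0.457  -0.1051] 0.113
chess_box ['side'] [ 0.7627 -0.0297 -0.0179] 0.063
```

View pics/crop1.png

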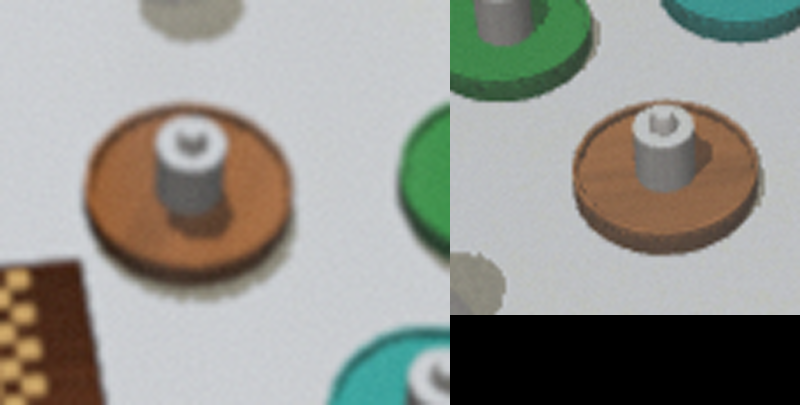

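```bash
python3 -c "
import plant;print([x for x in dir(plant) if x[0]!='_'])
try: print(plant.tip_extent)
except Exception as e: print(e)"; cat >> h.py <<'E'
from scipy.spatial.transform import Rotation as Ro
def go(x,y,z):
    s=get_state();R=Ro.from_quat(s["tcp_rot"]).as_matrix();d=np.array([x,y,z])-s["eef_pos"];t=R.T@d*100
    print("pos",s["eef_pos"].round(4),"shift cm",t.round(2),"q",s["qpos"].round(2),"F",s["contact_force"].round(1),"open",round(s["opening"],3),"t",round(s["time"],2),"Rx",R[:,0].round(3),"Rz",R[:,2].round(3))
E
python3 -m crank '[[-1,0,0,0,0,0,-6.24],[-1,0,0,0,0,0,-6.24],[-1,0,0,0,0,0,-6.23]]' 60; python3 -c "
from h import *
go(.64,.124,.25)"
```

```text
['Unreachable', 'get_state', 'place_of', 'read_camera', 'sign_off', 'tip_extent', 'trace']
0.017
time: 2.45
eef_pos: [0.216, 0.6395, 0.2138]
tcp_rot: [-0.003, 1.0, -0.0, -0.0]
contact_force: [-0.5, 0.5, -0.4]
opening: 1.004
pos [0.216  0.6395 0.2138] shift cm [-42.13 -51.77  -3.62] q [ 1.1   0.29  1.58 -0.    1.28 -0.48] F [-0.5  0.5 -0.4] open 1.004 t 2.45 Rx [-1.    -0.005  0.   ] Rz [-0. -0. -1.]
```

```bash
python3 -m crank '[[-1,-2.6,-3.7,-0.2,0,0,0],[-1,-2.6,-3.7,-0.2,0,0,0],[-1,-2.6,-3.7,-0.2,0,0,0],[-1,-2.6,-3.7,-0.2,0,0,0],[-1,-2.6,-3.7,-0.2,0,0,0]]' >/dev/null
python3 -m crank '[[-1,-2.6,-3.7,-0.2,0,0,0],[-1,-2.6,-3.7,-0.2,0,0,0],[-1,-2.6,-3.7,-0.2,0,0,0],[-1,-2.6,-3.7,-0.2,0,0,0],[-1,-2.6,-3.7,-0.2,0,0,0]]' >/dev/null
python3 -m crank '[[-1,-2.6,-3.7,-0.2,0,0,0],[-1,-2.6,-3.7,-0.2,0,0,0],[-1,-2.6,-3.7,-0.2,0,0,0],[-1,-2.6,-3.7,-0.2,0,0,0],[-1,0,0,0,0,0,0]]' 
cat >> h.py <<'E'
def wr(name,p0,z=0.,save=None,near=.1):
    c=read_camera("wrist")
    if save: cv2.imwrite(save,c["color"][:,:,::-1])
    for d in trace(name,"wrist"):
        m=d["pixels"].astype(float)
        q,f=fit([c],[m],name,p0,z,fish=True)
        pr=proj(c,np.array([*p0,z]),True)[0]
        print(name,"p",round(d["p"],2),"loc",np.round(d["location"],0),"expected",pr.round(0),"area",m.sum(),"fit",q.round(4),round(f,3))
E
python3 -c "
from h import *
go(.642,.124,.25);wr('tier_large',(.642,.124),save='pics/w1.png')"
```

```text
time: 3.95
eef_pos: [0.5831, 0.1173, 0.2422]
tcp_rot: [0.003, 1.0, -0.001, 0.001]
contact_force: [0.2, -0.3, 0.1]
opening: 1.0
pos [0.5831 0.1173 0.2422] shift cm [-5.89  0.7  -0.77] q [ 0.03  0.09  1.75 -0.    1.3  -1.54] F [ 0.2 -0.3  0.1] open 1.0 t 3.95 Rx [-1.     0.005 -0.002] Rz [ 0.002 -0.001 -1.   ]
tier_large p 0.64 loc [330. 251.] expected [331. 248.] area 9383.0 fit [0.6438 0.1248] 0.053
tier_large p 0.63 loc [405. 378.] expected [331. 248.] area 4158.0 fit [0.8254 0.2336] 0.399
```

View pics/w1.png

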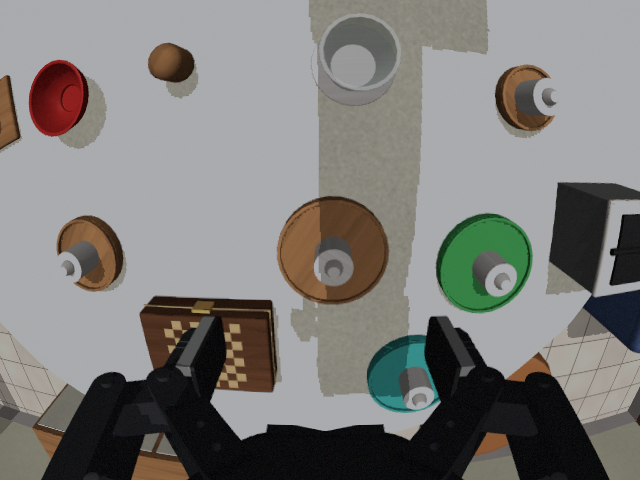

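```bash
python3 -m crank '[[-1,-3,0.3,3,0,0,0],[-1,-3,0.3,3,0,0,0],[-1,0,0,3,0,0,0],[-1,0,0,3,0,0,0],[-1,0,0,0,0,0,0]]'
python3 -c "
from h import *
go(.6437,.124,.043)"
```

```text
time: 4.55
eef_pos: [0.6358, 0.1293, 0.1158]
tcp_rot: [-0.001, 1.0, -0.0, -0.006]
contact_force: [-0.4, 0.4, -0.4]
opening: 1.004
pos [0.6358 0.1293 0.1158] shift cm [-0.87 -0.53  7.27] q [ 0.04  0.33  1.71  0.    1.11 -1.53] F [-0.4  0.4 -0.4] open 1.004 t 4.55 Rx [-1.    -0.003  0.012] Rz [-0.012 -0.    -1.   ]
```

```bash
python3 -m crank '[[-1,0,0,0,0,0,0],[-1,0,0,0,0,0,0]]'
python3 -c "
from h import *
go(.6437,.124,.043)
read_camera('wrist')
go(.6437,.124,.043)
wr('tier_large',(.6437,.124),save='pics/w2.png')
go(.6437,.124,.043)
"
```

```text
time: 4.75
eef_pos: [0.6415, 0.1286, 0.1246]
tcp_rot: [-0.001, 1.0, 0.0, 0.002]
contact_force: [0.1, 0.3, 1.3]
opening: 1.0
pos [0.6415 0.1286 0.1246] shift cm [-0.18 -0.47  8.16] q [ 0.04  0.32  1.7   0.    1.11 -1.53] F [0.1 0.3 1.3] open 1.0 t 4.75 Rx [-1.    -0.002 -0.004] Rz [ 0.004  0.    -1.   ]
pos [0.6417 0.1284 0.1249] shift cm [-0.16 -0.45  8.19] q [ 0.04  0.32  1.7   0.    1.11 -1.53] F [0.4 0.2 0.2] open 0.998 t 4.8 Rx [-1.    -0.002 -0.005] Rz [ 0.005  0.    -1.   ]
tier_large p 0.94 loc [526. 249.] expected [319. 229.] area 13439.0 fit [ 1.3994 -0.7479] 1.0
tier_large p 0.84 loc [322. 230.] expected [319. 229.] area 20101.0 fit [0.6434 0.125 ] 0.033
tier_large p 0.58 loc [407. 398.] expected [319. 229.] area 4222.0 fit [ 1.3994 -0.7479] 1.0
pos [0.6416 0.1281 0.1244] shift cm [-0.18 -0.41  8.14] q [ 0.04  0.32  1.7   0.    1.11 -1.53] F [ 0.3  0.2 -0. ] open 1.003 t 4.9 Rx [-1.    -0.001 -0.004] Rz [ 0.004  0.    -1.   ]
```

View pics/w2.png

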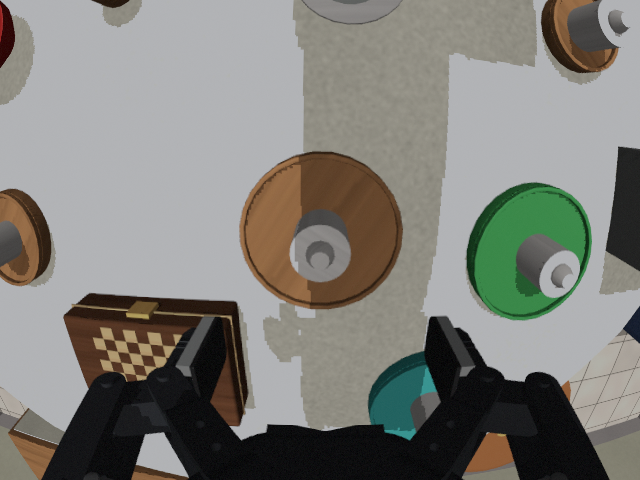

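```bash
python3 -m crank '[[-1,-0.2,-0.3,2,0,0,0],[-1,0,0,2,0,0,0],[-1,0,0,2,0,0,0],[-1,0,0,1,0,0,0],[-1,0,0,0,0,0,0]]'
python3 -m crank '[[-1,0,0,0,0,0,0],[-1,0,0,0,0,0,0]]'
python3 -c "
from h import *
go(.6434,.1248,.043)"
```

```text
time: 5.4
eef_pos: [0.6415, 0.1247, 0.0507]
tcp_rot: [-0.0, 1.0, -0.0, -0.001]
contact_force: [-0.1, -0.4, -0.3]
opening: 0.999
time: 5.6
eef_pos: [0.6436, 0.1249, 0.0536]
tcp_rot: [-0.0, 1.0, 0.0, 0.001]
contact_force: [0.6, -0.1, 0.4]
opening: 0.998
pos [0.6436 0.1249 0.0536] shift cm [ 0.02 -0.01  1.06] q [ 0.04  0.41  1.73 -0.    1.   -1.53] F [ 0.6 -0.1  0.4] open 0.998 t 5.6 Rx [-1.    -0.001 -0.003] Rz [ 0.003  0.    -1.   ]
```

Aligned. Down the last cm and close.

```bash
python3 -m crank '[[-1,0,0,0.6,0,0,0],[-1,0,0,0.4,0,0,0],[-1,0,0,0,0,0,0],[1,0,0,0,0,0,0],[1,0,0,0,0,0,0]]' 60
python3 -m crank '[[1,0,0,0,0,0,0],[1,0,0,0,0,0,0],[1,0,0,0,0,0,0],[1,0,0,0,0,0,0],[1,0,0,0,0,0,0]]' 60
python3 -c "
from h import *
go(.6434,.1248,.043)"
```

```text
time: 6.1
eef_pos: [0.6425, 0.1248, 0.0419]
tcp_rot: [-0.0, 1.0, -0.0, 0.0]
contact_force: [0.6, -0.3, 0.7]
opening: 0.691
time: 6.6
eef_pos: [0.6426, 0.1249, 0.0423]
tcp_rot: [-0.0, 1.0, 0.0, 0.0]
contact_force: [-1.2, 0.3, 2.0]
opening: 0.163
pos [0.6426 0.1249 0.0423] shift cm [-0.08 -0.01 -0.07] q [ 0.04  0.42  1.74  0.    0.98 -1.53] F [-1.2  0.3  2. ] open 0.163 t 6.6 Rx [-1.    -0.001 -0.   ] Rz [ 0.  0. -1.]
```

```bash
python3 -m crank '[[1,0,0,0,0,0,0],[1,0,0,0,0,0,0]]'
python3 -c "
from h import *
for n in('wrist','side'):
    c=read_camera(n)['color']
    if n=='side': c=cv2.resize(c[120:280,200:420],(770,560),interpolation=2)
    cv2.imwrite(f'pics/g1{n}.png',c[:,:,::-1])
print(get_state()['opening'])"
```

```text
time: 6.8
eef_pos: [0.6426, 0.1249, 0.0422]
tcp_rot: [-0.0, 1.0, 0.0, 0.0]
contact_force: [-2.1, 0.3, 3.1]
opening: 0.167
0.16713695022795808
```

View pics/g1wrist.png

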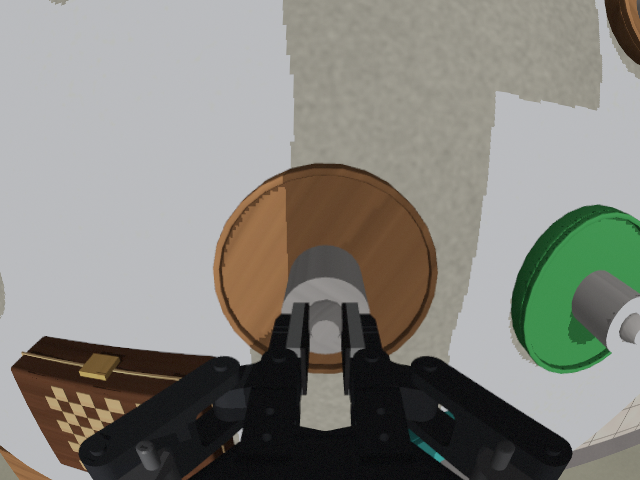

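View pics/g1side.png

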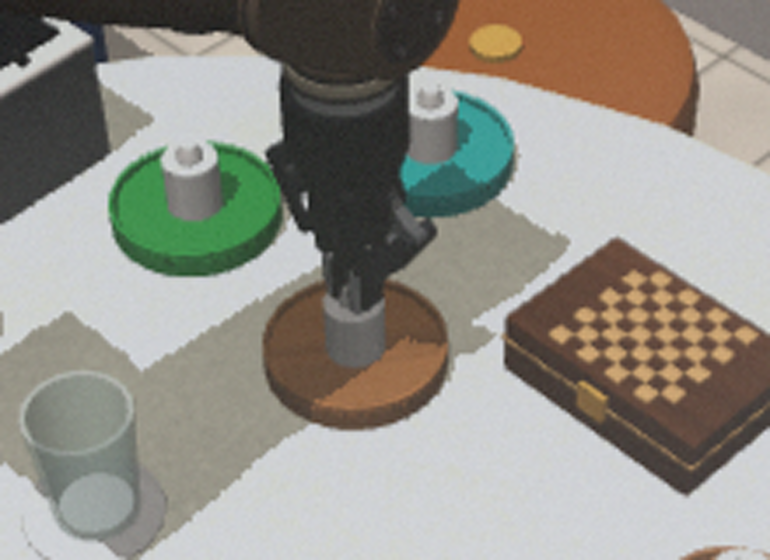

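```bash
python3 -c "
from h import *
c=read_camera('wrist');s=get_state();R=Ro.from_quat(s['tcp_rot']).as_matrix()
M=np.array(c['cam_to_world']);print((R.T@(M[:3,3]-s['eef_pos'])).round(4), (R.T@M[:3,:3]).round(3))
for dz in(-.03,-.002,0,.017,.035): print(dz,proj(c,s['eef_pos']+R[:,2]*dz,True).round(0))
print('stem top',proj(c,[.6434,.125,.058],True),proj(c,[.6434,.125,.07],True),proj(c,[.6434,.125,.016],True))
c=read_camera('side')
print('side tcp',proj(c,s['eef_pos']),proj(c,s['eef_pos']+R[:,2]*.017),proj(c,[.6434,.125,.058]))
"
```

```text
[ 0.0842 -0.0003 -0.1599] [[ 0.     0.945  0.328]
 [ 1.     0.    -0.001]
 [-0.001  0.328 -0.945]]
-0.03 [[325. 335.]]
-0.002 [[325. 303.]]
0 [[325. 301.]]
0.017 [[325. 286.]]
0.035 [[325. 272.]]
stem top [[325.58333692 318.9258716 ]] [[325.65079107 333.35757842]] [[325.40040455 280.0815175 ]]
side tcp [[300.30227486 209.55454051]] [[300.54081026 214.7400534 ]] [[300.30122248 204.43492226]]
```

```bash
python3 -c "
from h import *
c=read_camera('wrist')['color'];cv2.imwrite('pics/z1.png',cv2.resize(c[230:400,220:430],(788,638),interpolation=2)[:600,:,::-1])
c=read_camera('side')['color'];cv2.imwrite('pics/z2.png',cv2.resize(c[170:245,260:350],(720,600),interpolation=2)[:,:,::-1])"
```

```text
(no output)
```

View pics/z1.png

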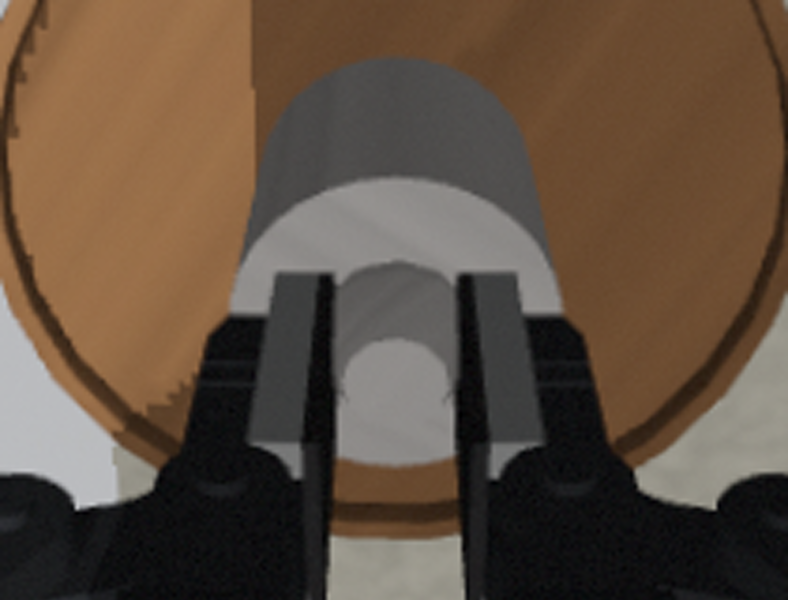

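View pics/z2.png

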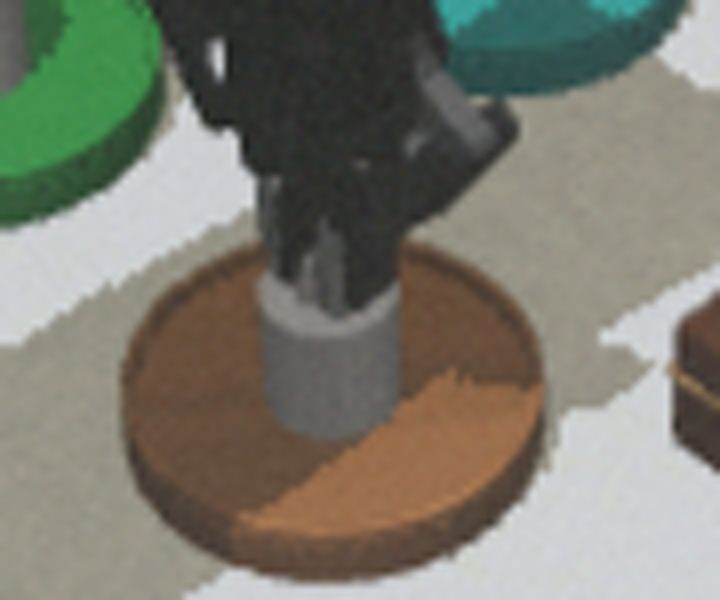

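```bash
python3 -c "
from h import *
c=read_camera('wrist');s=get_state()
t=[d for d in trace('tier_large','wrist')]
for d in t: print(d['p'],d['location'],d['pixels'].sum())
c2=cv2.imread('pics/w2.png')
m=[d for d in t if abs(d['location'][0]-325)<30][0]['pixels'].astype(float)
m[300:]=0
for z in(-.04,-.02,0,.02,.04):
    def cost(p):
        a=pmask(c,PARTS['tier_large'],[p[0]/100,p[1]/100,z],0,True);a[300:]=0;return np.abs(a-m).sum()/m.sum()
    b=minimize(cost,[64.3,12.5],method='Nelder-Mead');print(z,b.x,b.fun)
"
```

```text
0.76 [578.4, 291.4] 17560
0.68 [437.1, 452.2] 501
0.62 [323.3, 259.5] 32165
-0.04 [64.67981157 12.48120032] 0.12750710092563755
-0.02 [64.49048154 12.47973394] 0.06149421115526343
0 [64.36834569 12.4845647 ] 0.011429231538959281
0.02 [64.27521577 12.51964383] 0.08168168027531064
0.04 [64.20502753 12.47543656] 0.1580878742962493
```

```bash
python3 -m crank '[[-1,0,0,0,0,0,0],[-1,0,0,0,0,0,0],[-1,0,0,0,0,0,0],[-1,0,0,0,0,0,0],[-1,0,0,0,0,0,0]]' >/dev/null
python3 -m crank '[[-1,0,0,0,0,0,0],[-1,0,0,0.5,0,0,0],[-1,0,0,0.5,0,0,0],[-1,0,0,0.5,0,0,0],[-1,0,0,0,0,0,0]]'
python3 -c "
from h import *
go(.6436,.1248,.0)
wr('tier_large',(.6437,.125),save='pics/w3.png')
c=read_camera('side')['color'];cv2.imwrite('pics/s3.png',cv2.resize(c[120:270,220:400],(720,600),interpolation=2)[:,:,::-1])"
```

```text
time: 8.2
eef_pos: [0.6414, 0.1248, 0.0253]
tcp_rot: [-0.0, 1.0, -0.0, -0.001]
contact_force: [-0.1, 1.5, -0.2]
opening: 1.001
pos [0.6414 0.1248 0.0253] shift cm [-0.23  0.    2.53] q [ 0.04  0.45  1.74 -0.    0.96 -1.53] F [-0.1  1.5 -0.2] open 1.001 t 8.2 Rx [-1.    -0.001  0.003] Rz [-0.003 -0.    -1.   ]
tier_large p 0.91 loc [495. 463.] expected [326. 283.] area 1784.0 fit [0.9086 0.1636] 1.0
tier_large p 0.88 loc [324. 280.] expected [326. 283.] area 41647.0 fit [0.6434 0.1246] 0.04
tier_large p 0.57 loc [585. 304.] expected [326. 283.] area 16494.0 fit [0.9086 0.1636] 1.0
```

View pics/w3.png

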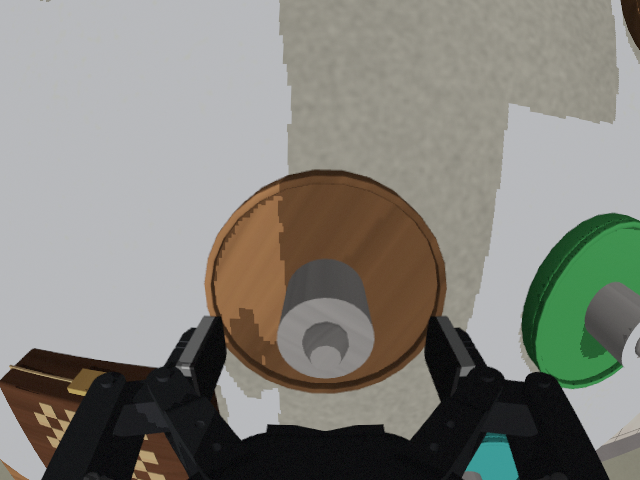

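View pics/s3.png

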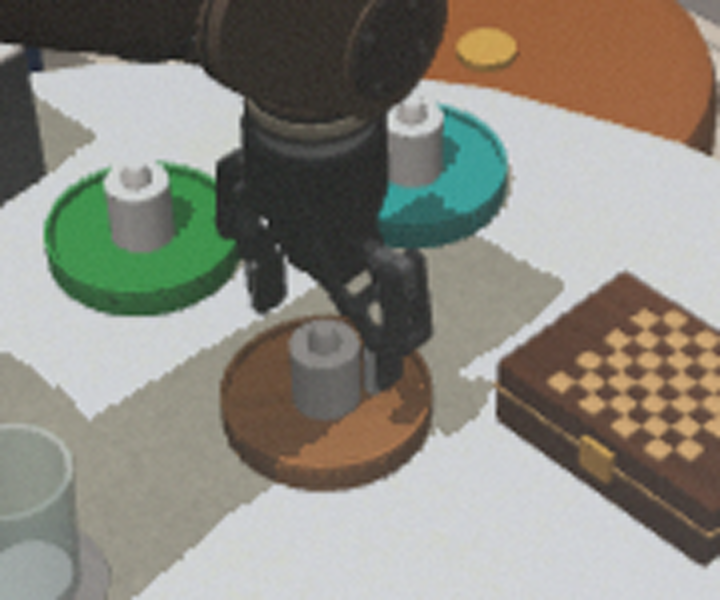

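```bash
python3 -m crank '[[-1,-0.1,0,0.7,0,0,0],[-1,0,0,0.7,0,0,0],[-1,0,0,0.7,0,0,0],[-1,0,0,0.4,0,0,0],[-1,0,0,0,0,0,0]]'
python3 -m crank '[[-1,0,0,0,0,0,0]]'
python3 -c "
from h import *
go(.6436,.1248,.0)
c=read_camera('side')['color'];cv2.imwrite('pics/s4.png',cv2.resize(c[120:270,220:400],(720,600),interpolation=2)[:,:,::-1])"
```

```text
time: 8.85
eef_pos: [0.6425, 0.1248, 0.0004]
tcp_rot: [-0.0, 1.0, -0.0, -0.001]
contact_force: [0.5, -0.3, -0.2]
opening: 0.997
time: 8.95
eef_pos: [0.6433, 0.1248, 0.0016]
tcp_rot: [-0.0, 1.0, -0.0, -0.0]
contact_force: [-0.6, -0.7, 0.1]
opening: 1.002
pos [0.6433 0.1248 0.0016] shift cm [-0.03 -0.    0.16] q [ 0.04  0.48  1.74 -0.    0.92 -1.53] F [-0.6 -0.7  0.1] open 1.002 t 8.95 Rx [-1.    -0.001  0.   ] Rz [-0. -0. -1.]
```

View pics/s4.png

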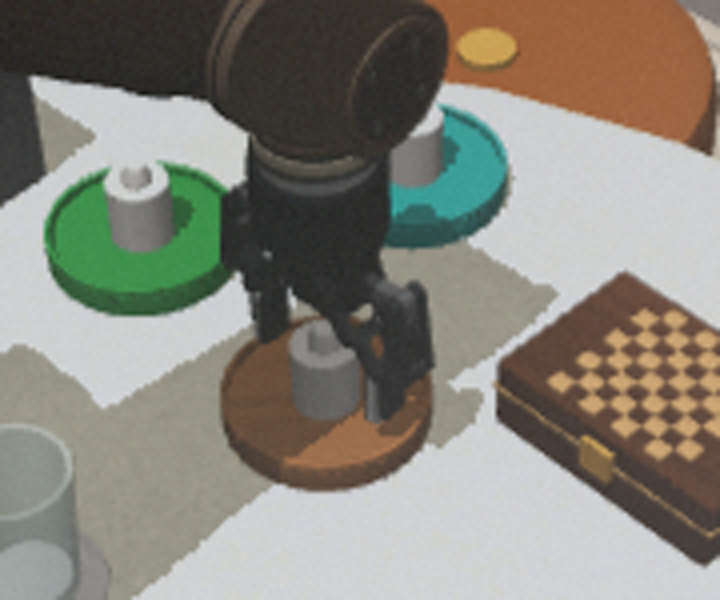

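```bash
python3 -m crank '[[1,0,0,0,0,0,0],[1,0,0,0,0,0,0],[1,0,0,0,0,0,0],[1,0,0,0,0,0,0],[1,0,0,0,0,0,0]]' 70
python3 -m crank '[[1,0,0,-0.5,0,0,0],[1,0,0,-1,0,0,0],[1,0,0,-1.5,0,0,0],[1,0,0,0,0,0,0],[1,0,0,0,0,0,0]]'
python3 -c "
from h import *
go(.6436,.1248,.0)
wr('tier_large',(.6437,.125),.03,save='pics/w5.png')
c=read_camera('side')['color'];cv2.imwrite('pics/s5.png',cv2.resize(c[120:270,220:400],(720,600),interpolation=2)[:,:,::-1])"
```

```text
time: 9.5
eef_pos: [0.6439, 0.1249, 0.0024]
tcp_rot: [-0.0, 1.0, 0.0, 0.001]
contact_force: [0.4, 0.8, 1.0]
opening: 0.453
time: 10.0
eef_pos: [0.6441, 0.1248, 0.0331]
tcp_rot: [-0.0, 1.0, 0.0, 0.001]
contact_force: [-0.5, -0.4, -3.2]
opening: 0.454
pos [0.6441 0.1248 0.0331] shift cm [ 0.06 -0.    3.31] q [ 0.04  0.44  1.74 -0.    0.97 -1.53] F [-0.5 -0.4 -3.2] open 0.454 t 10.0 Rx [-1.    -0.001 -0.002] Rz [ 0.002  0.    -1.   ]
tier_large p 0.98 loc [583. 296.] expected [326. 297.] area 17169.0 fit [0.9086 0.1636] 1.0
tier_large p 0.98 loc [452. 455.] expected [326. 297.] area 1459.0 fit [0.9086 0.1636] 1.0
tier_large p 0.8 loc [325. 283.] expected [326. 297.] area 45430.0 fit [0.6438 0.1246] 0.176
```

View pics/s5.png

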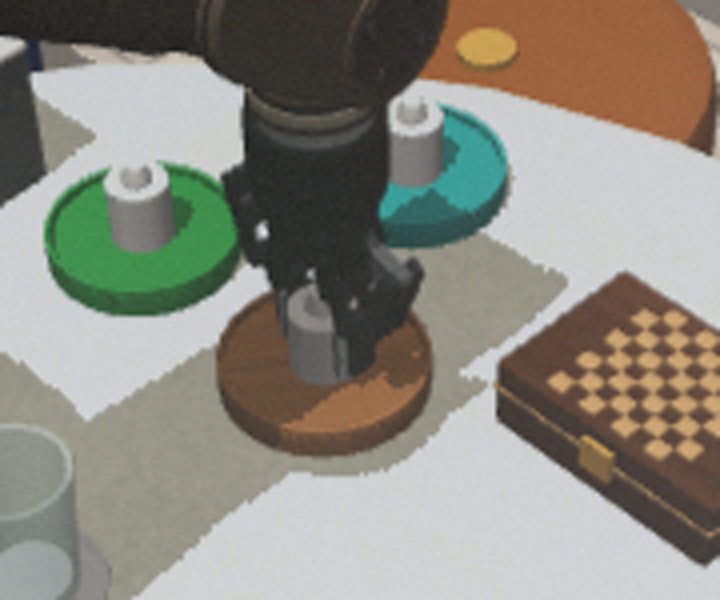

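View pics/w5.png

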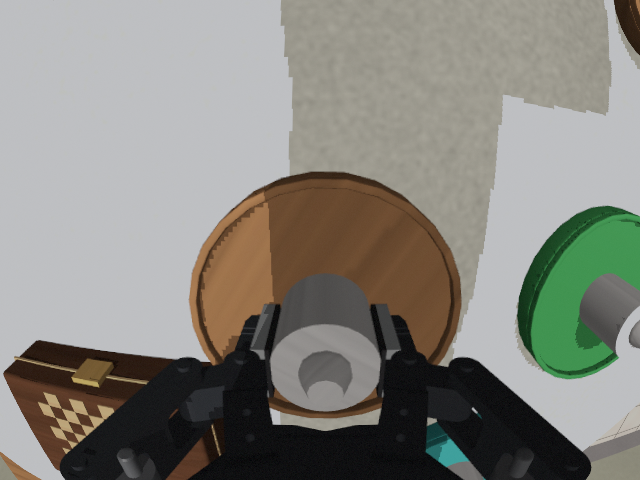

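```bash
python3 -m crank '[[1,0,0,-2.5,0,0,0],[1,0.3,-1,-2.5,0,0,0],[1,0.6,-2,-2.5,0,0,0],[1,1,-3,-2,0,0,0],[1,1,-3.5,-1,0,0,0]]' >/dev/null
python3 -m crank '[[1,1.2,-3.8,0,0,0,0],[1,1.2,-3.8,0,0,0,0],[1,1.2,-3.8,0,0,0,0],[1,1.2,-3.8,0,0,0,0],[1,1.2,-3.8,0,0,0,0]]' 
python3 -m crank '[[1,1.2,-3.8,0,0,0,0],[1,1.2,-3.8,0,0,0,0],[1,1.2,-3.8,0,0,0,0],[1,1,-3,0,0,0,0],[1,0.5,-2,0,0,0,0]]' 
python3 -m crank '[[1,0,-1,0,0,0,0],[1,0,0,0,0,0,0],[1,0,0,0,0,0,0]]' 
python3 -c "
from h import *
go(.443,-.357,.14)
wr('foot',(.443,-.357),0,save='pics/w6.png')"
```

```text
time: 11.15
eef_pos: [0.5535, -0.1615, 0.1362]
tcp_rot: [-0.0, 1.0, 0.0, -0.0]
contact_force: [1.1, -0.3, -2.7]
opening: 0.458
time: 11.65
eef_pos: [0.5024, -0.3263, 0.1362]
tcp_rot: [0.001, 1.0, 0.0, -0.001]
contact_force: [0.8, 0.1, -2.0]
opening: 0.454
time: 11.95
eef_pos: [0.5039, -0.3333, 0.1364]
tcp_rot: [-0.001, 1.0, 0.001, -0.0]
contact_force: [-0.1, 1.0, -3.2]
opening: 0.452
pos [ 0.5039 -0.3333  0.1364] shift cm [ 6.09 -2.36 -0.36] q [-0.75  0.21  1.82  0.    1.12 -2.32] F [-0.1  1.  -3.2] open 0.452 t 11.95 Rx [-1.    -0.001  0.001] Rz [-0.001  0.001 -1.   ]
foot p 0.91 loc [292. 136.] expected [295. 150.] area 10775.0 fit [ 0.4362 -0.3577] 0.474
```

View pics/w6.png

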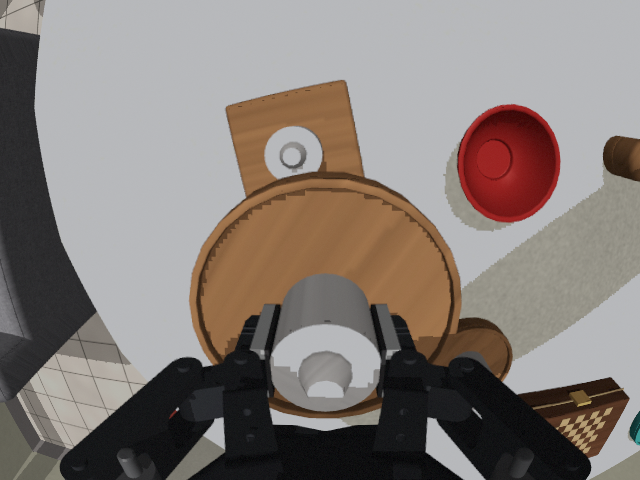

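```bash
cat >> h.py <<'E'
def fonz(c,px,z):
    f=240/np.tan(np.radians(c["vfov"])/2); M=np.array(c["cam_to_world"])
    u=np.array([px[0]-c["cx"],px[1]-c["cy"]]);r=np.hypot(*u);t=r/f
    d=M[:3,:3]@np.array([np.sin(t)*u[0]/r,-np.sin(t)*u[1]/r,-np.cos(t)]);o=M[:3,3];return o+d*(z-o[2])/d[2]
def shoulder(guess,z,save=None,W=45,sat=28,val=185):
    """centre of bright grey shoulder disc r=20mm at height z near guess xy in the wrist picture"""
    c=read_camera("wrist");im=c["color"];g=proj(c,[*guess,z],True)[0].round().astype(int)
    y0,x0=max(g[1]-W,0),max(g[0]-W,0);cr=im[y0:g[1]+W,x0:g[0]+W]
    if save: cv2.imwrite(save,cv2.resize(cr,None,fx=6,fy=6,interpolation=2)[:,:,::-1])
    h=cv2.cvtColor(cr,cv2.COLOR_RGB2HSV)
    return c,g,(x0,y0),cr,h
E
python3 - <<'E'
from h import *
c,g,o,cr,h=shoulder((.443,-.357),.04,save='pics/f1.png')
print(g,o)
for x in range(0,90,6): print(h[g[1]-o[1]-1,x],end=' ')
E
```

```text
[290 155] (np.int64(245), np.int64(110))
[ 14 135 142] [ 14 134 143] [ 14 130 145] [ 14 101 151] [113   5 187] [108   7 188] [ 15   8 133] [113   5 187] [113   5 187] [113   6 178] [ 15   4 122] [105   5 187] [110   4 187] [ 14 135 140] [ 14 134 148]
```

View pics/f1.png

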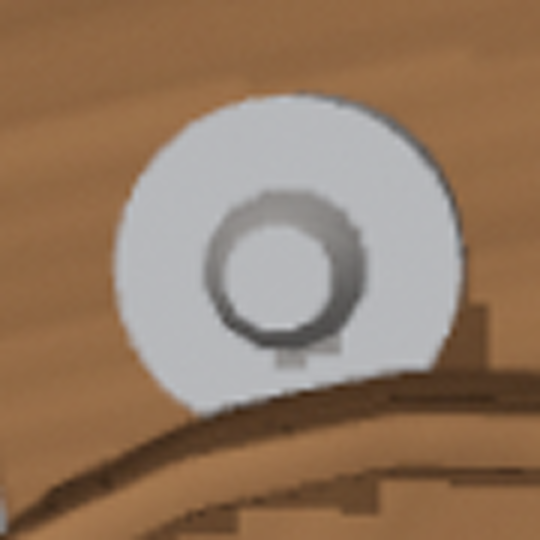

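```bash
python3 - <<'E'
from h import *
c=read_camera("wrist")
for p,z in(((293.1,154.5),.04),((292.5,154.7),.04),((291.2,156.2),.052)): print(fonz(c,p,z).round(4))
# own tier: stem shoulder vs TCP
s=get_state();print(s['eef_pos'])
print("pred own shoulder centre",proj(c,s['eef_pos']+[0,0,.0558],True),"tip",proj(c,s['eef_pos']+[0,0,.0678],True))
cr=c["color"][260:430,230:420];cv2.imwrite("pics/f2.png",cv2.resize(cr,None,fx=3.5,fy=3.5,interpolation=2)[:,:,::-1])
E
```

```text
[ 0.443  -0.3551  0.04  ]
[ 0.4432 -0.3555  0.04  ]
[ 0.4431 -0.3553  0.052 ]
[ 0.50411218 -0.33310932  0.13671776]
pred own shoulder centre [[325.24221371 373.79137587]] tip [[325.31514517 396.30140157]]
```

View pics/f2.png

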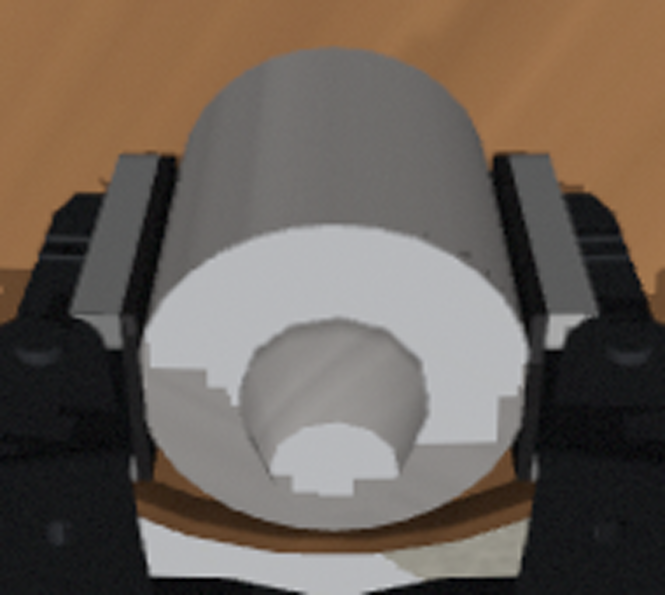

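```bash
python3 - <<'E'
from h import *
c=read_camera("wrist");s=get_state()
for dx in(-.004,-.002,0,.002):
  for dz in (.054,.056,.058):
    P=cyl(.02,dz,dz)[:48]+s['eef_pos']+[dx,0,0];q=proj(c,P,True);print(dx,dz,"rows",q[:,1].min().round(1),q[:,1].max().round(1),"w",np.ptp(q[:,0]).round(1))
print("obs rows",223/3.5+260,530/3.5+260,"w",385/3.5)
go(.4431,-.3553,.08)
E
```

```text
-0.004 0.054 rows 312.9 402.5 w 113.2
-0.004 0.056 rows 316.0 406.1 w 114.7
-0.004 0.058 rows 319.1 409.7 w 116.2
-0.002 0.054 rows 318.2 406.2 w 112.3
-0.002 0.056 rows 321.3 409.7 w 113.8
-0.002 0.058 rows 324.5 413.3 w 115.3
0 0.054 rows 323.4 409.8 w 111.4
0 0.056 rows 326.5 413.3 w 112.9
0 0.058 rows 329.8 417.0 w 114.3
0.002 0.054 rows 328.5 413.3 w 110.6
0.002 0.056 rows 331.7 416.9 w 112.0
0.002 0.058 rows 334.9 420.5 w 113.4
obs rows 323.7142857142857 411.42857142857144 w 110.0
pos [ 0.5041 -0.3333  0.1368] shift cm [ 6.1  -2.19  5.68] q [-0.75  0.21  1.82  0.    1.12 -2.32] F [-0.3 -0.6 -2.4] open 0.452 t 12.2 Rx [-1.    -0.002  0.   ] Rz [-0.  0. -1.]
```

```bash
python3 -m crank '[[1,1.6,-0.6,0.5,0,0,0],[1,2.5,-0.9,1,0,0,0],[1,2,-0.7,1.5,0,0,0],[1,0,0,1.5,0,0,0],[1,0,0,1,0,0,0]]' 
python3 -m crank '[[1,0,0,0,0,0,0],[1,0,0,0,0,0,0]]' 
python3 -c "
from h import *
go(.4433,-.3555,.044)
c=read_camera('side')['color'];cv2.imwrite('pics/s7.png',cv2.resize(c[320:480,320:510],(712,600),interpolation=2)[:,:,::-1])"
```

```text
time: 12.7
eef_pos: [0.4416, -0.3559, 0.0803]
tcp_rot: [0.0, 1.0, 0.001, -0.001]
contact_force: [-0.1, 0.7, -2.1]
opening: 0.453
time: 12.9
eef_pos: [0.4433, -0.3562, 0.0819]
tcp_rot: [-0.001, 1.0, -0.0, 0.0]
contact_force: [0.1, 0.4, -3.7]
opening: 0.455
pos [ 0.4433 -0.3562  0.0819] shift cm [0.   0.07 3.79] q [-0.86  0.2   1.94  0.    1.   -2.43] F [ 0.1  0.4 -3.7] open 0.455 t 12.9 Rx [-1.    -0.001 -0.   ] Rz [ 0. -0. -1.]
```

View pics/s7.png

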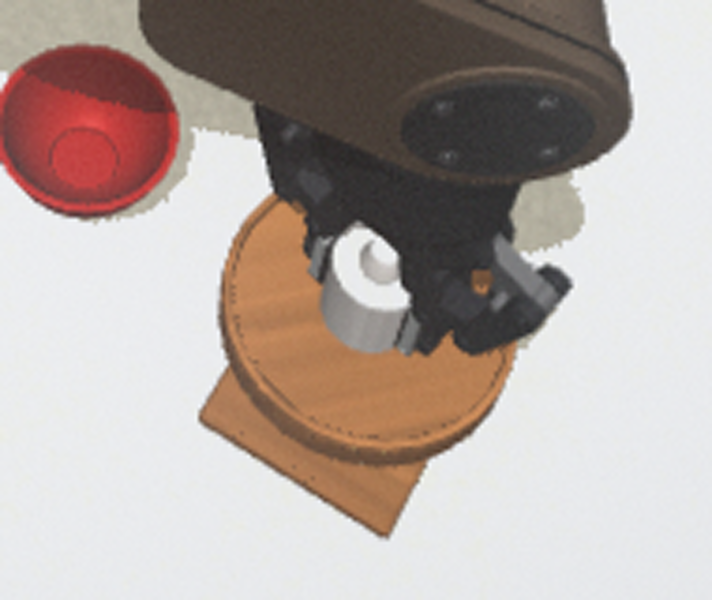

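Centred; lower gently, watching the force.

```bash
python3 -m crank '[[1,0,0.05,1,0,0,0],[1,0,0,1,0,0,0],[1,0,0,0.8,0,0,0],[1,0,0,0.5,0,0,0],[1,0,0,0,0,0,0]]' 
python3 -m crank '[[1,0,0,0,0,0,0],[1,0,0,0.2,0,0,0],[1,0,0,0,0,0,0]]' 
python3 -c "
from h import *
go(.4433,-.3555,.044)"
```

```text
time: 13.45
eef_pos: [0.4421, -0.3551, 0.0473]
tcp_rot: [-0.0, 1.0, 0.001, -0.001]
contact_force: [0.2, 0.1, -2.3]
opening: 0.455
time: 13.75
eef_pos: [0.4429, -0.356, 0.047]
tcp_rot: [-0.0, 1.0, -0.0, 0.0]
contact_force: [0.1, 0.8, -3.2]
opening: 0.451
pos [ 0.4429 -0.356   0.047 ] shift cm [-0.04  0.05  0.3 ] q [-0.86  0.25  1.95 -0.    0.94 -2.43] F [ 0.1  0.8 -3.2] open 0.451 t 13.75 Rx [-1.    -0.001 -0.   ] Rz [ 0. -0. -1.]
```

```bash
python3 -m crank '[[1,0,0.05,0.2,0,0,0],[1,0,0,0.15,0,0,0],[1,0,0,0,0,0,0],[1,0,0,0,0,0,0]]' 
python3 -m crank '[[1,0,0,0.1,0,0,0],[1,0,0,0,0,0,0],[1,0,0,0,0,0,0]]' 
python3 -c "
from h import *
go(.4433,-.3555,.042)"
```

```text
time: 14.15
eef_pos: [0.4427, -0.3553, 0.0433]
tcp_rot: [-0.0, 1.0, 0.0, -0.0]
contact_force: [-0.2, 0.8, -2.1]
opening: 0.452
time: 14.45
eef_pos: [0.4428, -0.3554, 0.0424]
tcp_rot: [-0.0, 1.0, -0.0, 0.0]
contact_force: [0.4, -0.0, -2.4]
opening: 0.454
pos [ 0.4428 -0.3554  0.0424] shift cm [-0.05 -0.01  0.04] q [-0.85  0.26  1.96  0.    0.93 -2.43] F [ 0.4 -0.  -2.4] open 0.454 t 14.45 Rx [-1.    -0.001 -0.   ] Rz [ 0. -0. -1.]
```

```bash
python3 -m crank '[[1,0,0,0.1,0,0,0],[1,0,0,0,0,0,0],[1,0,0,0.1,0,0,0],[1,0,0,0,0,0,0],[1,0,0,0,0,0,0]]' 
python3 -c "
from h import *
go(.4433,-.3555,.042)"
```

```text
time: 14.95
eef_pos: [0.4429, -0.3554, 0.0423]
tcp_rot: [-0.001, 1.0, 0.0, -0.0]
contact_force: [-3.7, 4.4, 9.5]
opening: 0.453
pos [ 0.4429 -0.3554  0.0423] shift cm [-0.04 -0.01  0.03] q [-0.85  0.26  1.96 -0.    0.93 -2.43] F [-3.7  4.4  9.5] open 0.453 t 14.95 Rx [-1.    -0.001  0.001] Rz [-0.001  0.    -1.   ]
```

```bash
python3 -m crank '[[1,0,0,-0.15,0,0,0],[-1,0,0,0,0,0,0],[-1,0,0,0,0,0,0],[-1,0,0,0,0,0,0],[-1,0,0,0,0,0,0]]' 
python3 -m crank '[[-1,0,0,0,0,0,0],[-1,0,0,-2,0,0,0],[-1,0,0,-3,0,0,0],[-1,0,0,-4,0,0,0],[-1,0,0,-4,0,0,0]]'
python3 -m crank '[[-1,3,0,-2,0,0,0],[-1,3,0,0,0,0,0],[-1,0,0,0,0,0,0],[-1,0,0,0,0,0,0]]'
python3 -c "
from h import *
go(.4433,-.3555,.042)
for n in('wrist','side'):
    c=read_camera(n)['color']
    if n=='side': c=cv2.resize(c[300:480,310:520],(700,600),interpolation=2)
    cv2.imwrite(f'pics/p1{n}.png',c[:,:,::-1])
"
```

```text
time: 15.45
eef_pos: [0.4428, -0.3554, 0.0417]
tcp_rot: [-0.0, 1.0, -0.0, 0.0]
contact_force: [0.4, 0.1, -0.5]
opening: 0.997
time: 15.95
eef_pos: [0.4424, -0.3549, 0.1726]
tcp_rot: [-0.0, 1.0, 0.001, -0.0]
contact_force: [0.3, -0.8, -0.9]
opening: 1.001
time: 16.35
eef_pos: [0.3826, -0.3554, 0.1919]
tcp_rot: [0.0, 1.0, -0.0, 0.0]
contact_force: [0.1, 0.3, -0.3]
opening: 1.001
pos [ 0.3826 -0.3554  0.1919] shift cm [-6.06 -0.   14.99] q [-0.94 -0.03  1.97  0.    1.2  -2.51] F [ 0.1  0.3 -0.3] open 1.001 t 16.35 Rx [-1.     0.    -0.001] Rz [ 0.001 -0.    -1.   ]
```

View pics/p1wrist.png

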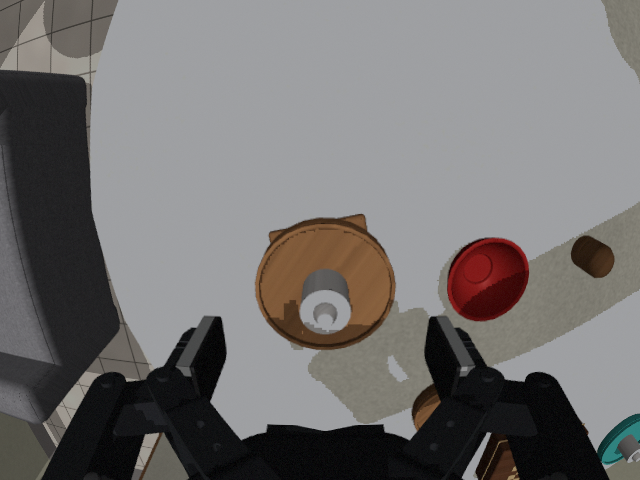

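View pics/p1side.png

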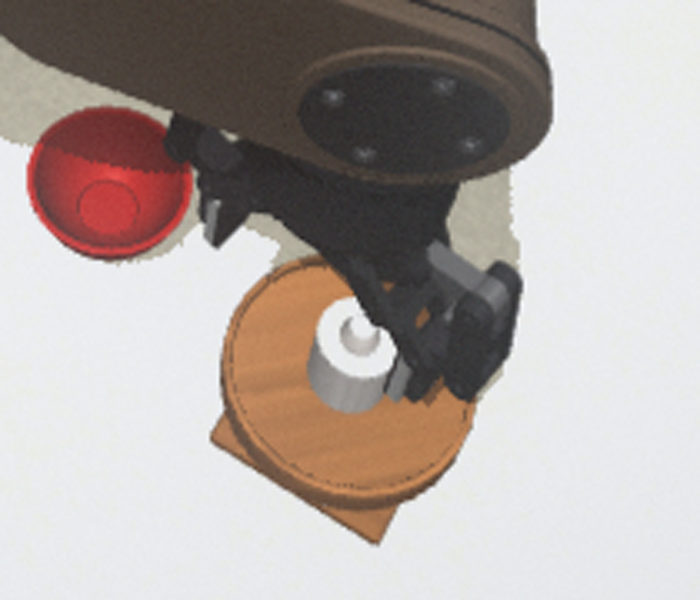

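```bash
python3 -c "
from h import *
c=read_camera('wrist')
d=[d for d in trace('tier_large','wrist') if abs(d['location'][0]-325)<40][0];m=d['pixels'].astype(float)
for z in(.034,.037,.04,.043,.046): print(z,fit([c],[m],'tier_large',(.443,-.355),z,fish=True))
go(.59,-.194,.16)
"
```

```text
0.034 (array([ 0.44470807, -0.35562644]), np.float64(0.011615297491384919))
0.037 (array([ 0.44347575, -0.35571439]), np.float64(0.01890685538178128))
0.04 (array([ 0.44297372, -0.35559744]), np.float64(0.034944159283268134))
0.043 (array([ 0.44229639, -0.35560465]), np.float64(0.05275562088825698))
0.046 (array([ 0.44160374, -0.35548139]), np.float64(0.07126217959531211))
pos [ 0.3833 -0.3552  0.1913] shift cm [-20.69  16.09   3.14] q [-0.94 -0.03  1.97  0.    1.2  -2.51] F [-0.2 -0.  -0.9] open 0.996 t 16.55 Rx [-1.    -0.001  0.   ] Rz [-0.     0.001 -1.   ]
```

```bash
python3 -m crank '[[-1,-3.4,2.7,0,0,0,0],[-1,-3.4,2.7,0,0,0,0],[-1,-3.4,2.7,0.5,0,0,0],[-1,-3.5,2.7,1,0,0,0],[-1,-3.5,2.7,1.5,0,0,0]]'>/dev/null
python3 -m crank '[[-1,-3.5,2.7,1,0,0,0],[-1,0,0,0,0,0,0],[-1,0,0,0,0,0,0],[-1,0,0,0,0,0,0]]'
python3 -c "
from h import *
go(.644,-.194,.06)
wr('tier_medium',(.644,-.194),save='pics/m1.png')
wr('knob',(.426,-.047))
wr('tier_small',(.4585,.343))
"
```

```text
time: 17.45
eef_pos: [0.5895, -0.1936, 0.1518]
tcp_rot: [-0.0, 1.0, -0.0, -0.0]
contact_force: [-0.7, 0.8, 0.2]
opening: 1.0
pos [ 0.5895 -0.1936  0.1518] shift cm [-5.45 -0.04  9.17] q [-0.48  0.22  1.77 -0.    1.15 -2.05] F [-0.7  0.8  0.2] open 1.0 t 17.45 Rx [-1.    -0.001  0.   ] Rz [-0. -0. -1.]
tier_medium p 0.55 loc [324. 281.] expected [325. 277.] area 9850.0 fit [ 0.6455 -0.1929] 0.042
knob p 0.88 loc [505.  42.] expected [493.  43.] area 2415.0 fit [ 0.4268 -0.0446] 0.068
```

View pics/m1.png

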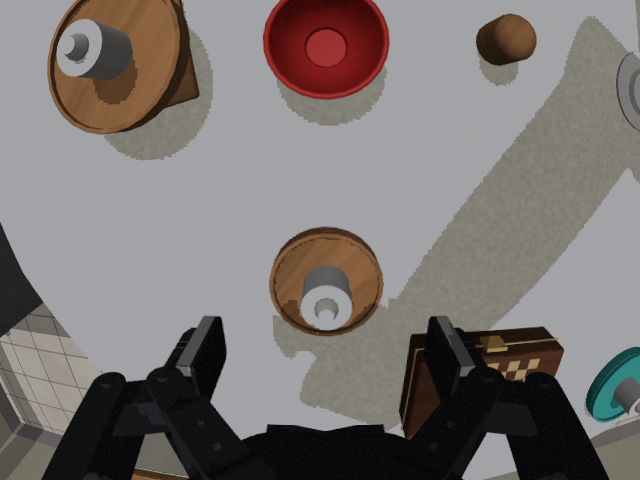

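```bash
python3 -m crank '[[-1,-2.5,0,2,0,0,0],[-1,-3,0.1,3,0,0,0],[-1,0,0,3,0,0,0],[-1,0,0,2,0,0,0],[-1,0,0,0,0,0,0]]'>/dev/null
python3 -m crank '[[-1,0,0,0,0,0,0],[-1,0,0,0,0,0,0]]'
python3 -c "
from h import *
go(.645,-.193,.001)
wr('tier_medium',(.645,-.193))
"
```

```text
time: 18.45
eef_pos: [0.6458, -0.193, 0.0541]
tcp_rot: [-0.0, 1.0, -0.001, 0.002]
contact_force: [-0.2, 0.4, -0.4]
opening: 0.999
pos [ 0.6458 -0.193   0.0541] shift cm [0.1  0.01 5.31] q [-0.44  0.44  1.68  0.    1.01 -2.01] F [-0.2  0.4 -0.4] open 0.999 t 18.45 Rx [-1.    -0.    -0.003] Rz [ 0.003 -0.002 -1.   ]
tier_medium p 0.74 loc [322. 261.] expected [325. 259.] area 22569.0 fit [ 0.6456 -0.1931] 0.028
```

```bash
python3 -m crank '[[-1,0,0,1.5,0,0,0],[-1,0,0,1.5,0,0,0],[-1,0,0,1.3,0,0,0],[-1,0,0,0.8,0,0,0],[-1,0,0,0,0,0,0]]'
python3 -m crank '[[-1,0,0,0,0,0,0],[-1,0,0,0.1,0,0,0],[1,0,0,0,0,0,0],[1,0,0,0,0,0,0],[1,0,0,0,0,0,0]]' 70
python3 -m crank '[[1,0,0,0,0,0,0],[1,0,0,0,0,0,0]]'
python3 -c "
from h import *
go(.645,-.193,.001)
"
```

```text
time: 19.05
eef_pos: [0.6429, -0.1914, -0.0021]
tcp_rot: [-0.0, 1.0, 0.001, -0.002]
contact_force: [-0.3, 0.2, -0.3]
opening: 1.005
time: 19.55
eef_pos: [0.6449, -0.1923, 0.0003]
tcp_rot: [-0.0, 1.0, -0.0, 0.0]
contact_force: [-0.5, 0.3, -0.6]
opening: 0.512
time: 19.75
eef_pos: [0.6452, -0.1925, 0.0006]
tcp_rot: [-0.0, 1.0, -0.0, 0.001]
contact_force: [-0.1, -0.3, 1.8]
opening: 0.451
pos [ 6.452e-01 -1.925e-01  6.000e-04] shift cm [ 0.02 -0.05 -0.04] q [-0.44  0.52  1.7  -0.    0.93 -2.01] F [-0.1 -0.3  1.8] open 0.451 t 19.75 Rx [-1.    -0.001 -0.001] Rz [ 0.001 -0.001 -1.   ]
```

```bash
python3 -m crank '[[1,0,0,-1,0,0,0],[1,0,0,-3,0,0,0],[1,0,0,-4,0,0,0],[1,0,0,-4,0,0,0],[1,0.7,-0.8,-3,0,0,0]]'
python3 -m crank '[[1,2,-2.3,-2,0,0,0],[1,2.5,-2.9,0,0,0,0],[1,2.5,-2.9,0,0,0,0],[1,2.5,-2.9,0,0,0,0],[1,2.3,-2.7,0,0,0,0]]'
python3 -m crank '[[1,1.5,-1.7,0,0,0,0],[1,0,0,0,0,0,0],[1,0,0,0,0,0,0]]'
python3 -c "
from h import *
go(.443,-.3555,.12)
c=read_camera('wrist');cv2.imwrite('pics/m2.png',c['color'][:,:,::-1])
print(proj(c,[.443,-.3555,.098],True),proj(c,[.443,-.3555,.11],True))
"
```

```text
time: 20.25
eef_pos: [0.6382, -0.1994, 0.1524]
tcp_rot: [-0.001, 1.0, -0.0, 0.001]
contact_force: [-0.1, -0.4, -2.6]
opening: 0.455
time: 20.75
eef_pos: [0.5179, -0.3377, 0.1692]
tcp_rot: [-0.0, 1.0, 0.001, -0.001]
contact_force: [-0.3, -0.3, -3.1]
opening: 0.457
time: 21.05
eef_pos: [0.5042, -0.3539, 0.1693]
tcp_rot: [0.0, 1.0, 0.001, -0.0]
contact_force: [-0.1, -0.1, -3.2]
opening: 0.451
pos [ 0.5042 -0.3539  0.1693] shift cm [ 6.12 -0.17  4.93] q [-0.78  0.2   1.77  0.    1.18 -2.35] F [-0.1 -0.1 -3.2] open 0.451 t 21.05 Rx [-1.     0.001  0.001] Rz [-0.001  0.002 -1.   ]
[[322.40497571 157.81584579]] [[322.31625466 159.80840206]]
```

View pics/m2.png

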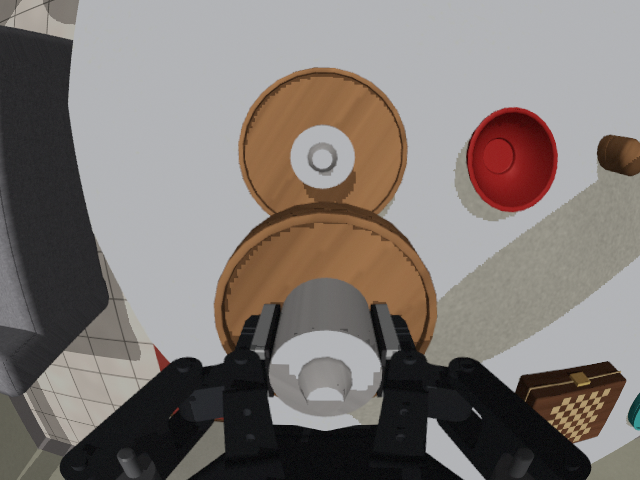

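```bash
python3 -m crank '[[1,1.5,0,0,0,0,0],[1,2.5,-0.1,0.5,0,0,0],[1,2.1,-0.1,1,0,0,0],[1,0,0,1.5,0,0,0],[1,0,0,1.5,0,0,0]]'>/dev/null
python3 -m crank '[[1,0,0,0,0,0,0],[1,0,0,0,0,0,0],[1,0,0,0,0,0,0]]'
python3 -c "
from h import *
go(.443,-.3555,.0986)
"
```

```text
time: 21.9
eef_pos: [0.4447, -0.3566, 0.1254]
tcp_rot: [-0.001, 1.0, -0.0, 0.0]
contact_force: [-0.3, -0.5, -2.5]
opening: 0.453
pos [ 0.4447 -0.3566  0.1254] shift cm [0.18 0.11 2.68] q [-0.85  0.15  1.91  0.    1.08 -2.43] F [-0.3 -0.5 -2.5] open 0.453 t 21.9 Rx [-1.    -0.002 -0.001] Rz [ 0.001 -0.001 -1.   ]
```

```bash
python3 -m crank '[[1,0.15,0.1,0.5,0,0,0],[1,0,0,1,0,0,0],[1,0,0,0.5,0,0,0],[1,0,0,0,0,0,0],[1,0,0,0,0,0,0]]'
python3 -c "
from h import *
go(.443,-.3555,.0986)
"
```

```text
time: 22.4
eef_pos: [0.4421, -0.3552, 0.1045]
tcp_rot: [-0.0, 1.0, 0.0, -0.0]
contact_force: [0.8, 0.9, -2.0]
opening: 0.454
pos [ 0.4421 -0.3552  0.1045] shift cm [-0.09 -0.03  0.59] q [-0.86  0.17  1.93  0.    1.04 -2.43] F [ 0.8  0.9 -2. ] open 0.454 t 22.4 Rx [-1.    -0.001  0.   ] Rz [-0.     0.001 -1.   ]
```

```bash
python3 -m crank '[[1,-0.05,0,0.25,0,0,0],[1,0,0,0.2,0,0,0],[1,0,0,0.1,0,0,0],[1,0,0,0,0,0,0],[1,0,0,0,0,0,0]]'
python3 -m crank '[[1,0,0,0.1,0,0,0],[1,0,0,0,0,0,0],[1,0,0,0,0,0,0]]'
python3 -c "
from h import *
go(.443,-.3555,.0986)
"
```

```text
time: 22.9
eef_pos: [0.4428, -0.3553, 0.0994]
tcp_rot: [-0.0, 1.0, -0.0, 0.0]
contact_force: [-0.4, -0.3, -2.4]
opening: 0.455
time: 23.2
eef_pos: [0.4429, -0.3555, 0.0986]
tcp_rot: [-0.0, 1.0, -0.0, 0.0]
contact_force: [0.5, -0.2, -1.3]
opening: 0.45
pos [ 0.4429 -0.3555  0.0986] shift cm [-0.01  0.   -0.  ] q [-0.86  0.18  1.93 -0.    1.03 -2.43] F [ 0.5 -0.2 -1.3] open 0.45 t 23.2 Rx [-1.    -0.001 -0.   ] Rz [ 0. -0. -1.]
```

```bash
python3 -m crank '[[1,0,0,0.1,0,0,0],[1,0,0,0,0,0,0],[1,0,0,0.05,0,0,0],[1,0,0,0,0,0,0]]'

```

```text
time: 23.6
eef_pos: [0.4431, -0.3556, 0.0985]
tcp_rot: [-0.0, 1.0, -0.0, 0.0]
contact_force: [-2.7, 2.4, 6.8]
opening: 0.452
```

Seated by force. Release and back off.

```bash
python3 -m crank '[[1,0,0,-0.1,0,0,0],[-1,0,0,0,0,0,0],[-1,0,0,0,0,0,0],[-1,0,0,0,0,0,0],[-1,0,0,0,0,0,0]]' 
python3 -m crank '[[-1,0,0,0,0,0,0],[-1,0,0,-2,0,0,0],[-1,0,0,-3,0,0,0],[-1,0,0,-3,0,0,0],[-1,0,0,-2,0,0,0]]'
python3 -m crank '[[-1,-2,3,0,0,0,0],[-1,-2,4,0,0,0,0],[-1,-2,4,0,0,0,0],[-1,0,0,0,0,0,0],[-1,0,0,0,0,0,0]]'
python3 -c "
from h import *
go(.52,.2,.2)
for n in('wrist','side'):
    c=read_camera(n)['color']
    if n=='side': c=cv2.resize(c[270:480,290:520],(657,600),interpolation=2)
    cv2.imwrite(f'pics/p2{n}.png',c[:,:,::-1])
"
```

```text
time: 24.1
eef_pos: [0.4427, -0.3554, 0.0976]
tcp_rot: [-0.0, 1.0, -0.0, 0.0]
contact_force: [0.5, 0.0, -0.1]
opening: 0.997
time: 24.6
eef_pos: [0.4434, -0.356, 0.2004]
tcp_rot: [-0.0, 1.0, -0.001, 0.001]
contact_force: [0.3, -0.4, 0.0]
opening: 1.001
time: 25.1
eef_pos: [0.5029, -0.2447, 0.1978]
tcp_rot: [-0.002, 1.0, -0.0, -0.0]
contact_force: [-0.9, -0.6, -0.3]
opening: 1.0
pos [ 0.5029 -0.2447  0.1978] shift cm [-1.84 44.46 -0.24] q [-0.63  0.05  1.88 -0.    1.22 -2.21] F [-0.9 -0.6 -0.3] open 1.0 t 25.1 Rx [-1.    -0.003  0.   ] Rz [-0.    -0.001 -1.   ]
```

View pics/p2wrist.png

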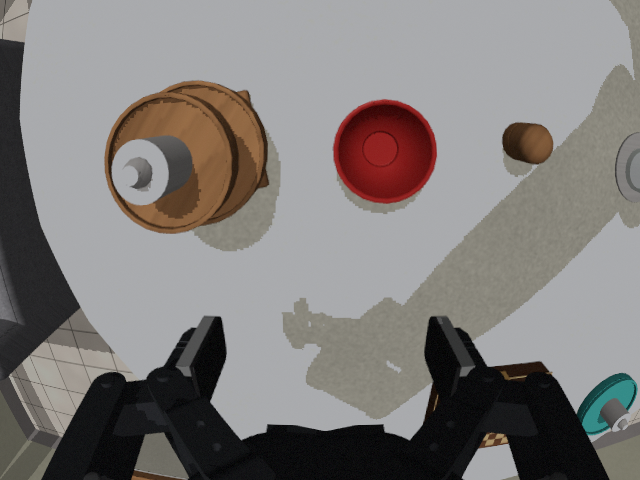

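View pics/p2side.png

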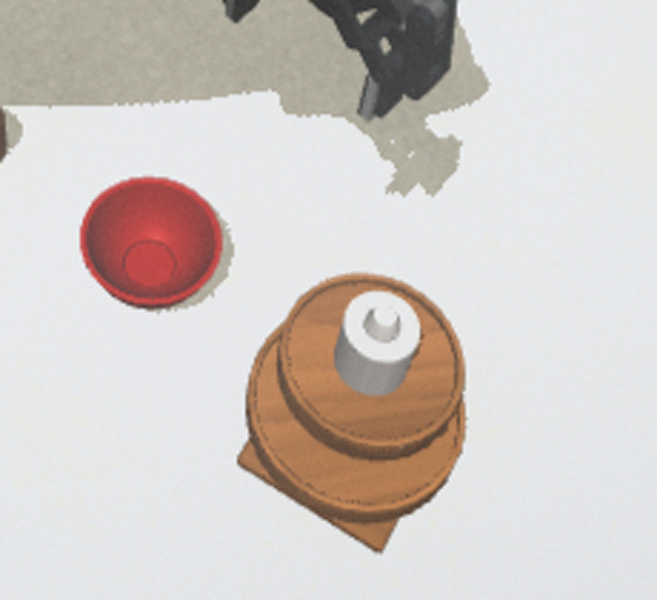

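```bash
python3 -m crank '[[-1,0,3,0,0,0,0],[-1,0,4.2,0,0,0,0],[-1,0,4.5,0,0,0,0],[-1,0,4.5,0,0,0,0],[-1,0,4.5,0,0,0,0]]'>/dev/null
python3 -m crank '[[-1,0,4.5,0,0,0,0],[-1,0,4.5,0,0,0,0],[-1,0.5,4.5,0,0,0,0],[-1,1,4.5,0,0,0,0],[-1,1,4.5,0,0,0,0]]'
python3 -m crank '[[-1,1.5,4.5,0,0,0,0],[-1,1.5,4.5,0,0,0,0],[-1,1.5,4.2,1,0,0,0],[-1,1.5,2.5,1,0,0,0],[-1,0,0,0,0,0,0]]'>/dev/null
python3 -m crank '[[-1,0,0,0,0,0,0],[-1,0,0,0,0,0,0]]'
python3 -c "
from h import *
go(.4585,.343,.06)
wr('tier_small',(.4585,.343),save='pics/t1.png')
"
```

```text
time: 26.2
eef_pos: [0.4776, 0.187, 0.198]
tcp_rot: [0.001, 1.0, -0.0, 0.0]
contact_force: [0.3, -0.1, -0.5]
opening: 1.001
time: 26.9
eef_pos: [0.4186, 0.3424, 0.1783]
tcp_rot: [0.001, 1.0, 0.0, 0.0]
contact_force: [1.1, 1.0, -0.1]
opening: 0.997
pos [0.4186 0.3424 0.1783] shift cm [-3.98  0.06 11.83] q [ 0.5   0.02  1.94 -0.    1.18 -1.07] F [ 1.1  1.  -0.1] open 0.997 t 26.9 Rx [-1.     0.001 -0.001] Rz [ 0.001  0.    -1.   ]
tier_small p 0.94 loc [328. 255.] expected [326. 251.] area 5310.0 fit [0.4594 0.346 ] 0.055
```

View pics/t1.png

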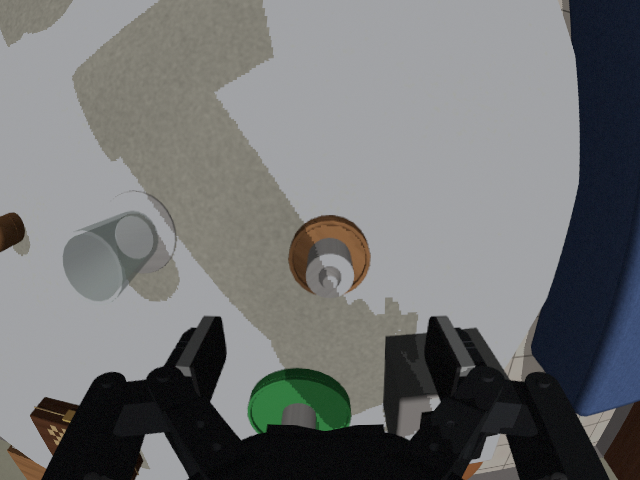

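```bash
python3 -m crank '[[-1,-2,0.1,2,0,0,0],[-1,-2,0.2,3,0,0,0],[-1,0,0,3,0,0,0],[-1,0,0,3,0,0,0],[-1,0,0,1.5,0,0,0]]'>/dev/null
python3 -m crank '[[-1,0,0,0,0,0,0],[-1,0,0,0,0,0,0],[-1,0,0,0,0,0,0]]'
python3 -c "
from h import *
go(.459,.346,.001)
wr('tier_small',(.459,.346))
"
```

```text
time: 27.8
eef_pos: [0.4588, 0.3473, 0.0551]
tcp_rot: [-0.0, 1.0, 0.001, 0.002]
contact_force: [0.3, -0.6, 0.2]
opening: 0.997
pos [0.4588 0.3473 0.0551] shift cm [-0.   -0.14  5.41] q [ 0.47  0.25  1.94 -0.    0.95 -1.1 ] F [ 0.3 -0.6  0.2] open 0.997 t 27.8 Rx [-1.    -0.001 -0.004] Rz [ 0.004  0.002 -1.   ]
tier_small p 0.85 loc [320. 266.] expected [323. 260.] area 13882.0 fit [0.4592 0.346 ] 0.032
```

```bash
python3 -m crank '[[-1,0,-0.1,1.5,0,0,0],[-1,0,0,1.5,0,0,0],[-1,0,0,1.3,0,0,0],[-1,0,0,0.8,0,0,0],[-1,0,0,0,0,0,0]]' >/dev/null
python3 -m crank '[[-1,0,0,0,0,0,0],[-1,0,0,0,0,0,0]]' 
python3 -c "
from h import *
go(.459,.346,.001)
"
```

```text
time: 28.6
eef_pos: [0.4578, 0.346, 0.0023]
tcp_rot: [-0.0, 1.0, 0.0, 0.001]
contact_force: [-0.1, 0.2, 0.1]
opening: 0.999
pos [0.4578 0.346  0.0023] shift cm [-0.12  0.    0.13] q [ 0.47  0.33  1.95 -0.    0.86 -1.1 ] F [-0.1  0.2  0.1] open 0.999 t 28.6 Rx [-1.    -0.001 -0.001] Rz [ 0.001  0.    -1.   ]
```

```bash
python3 -m crank '[[-1,-0.1,0,0.1,0,0,0],[-1,0,0,0,0,0,0],[1,0,0,0,0,0,0],[1,0,0,0,0,0,0],[1,0,0,0,0,0,0]]' 70
python3 -m crank '[[1,0,0,0,0,0,0],[1,0,0,0,0,0,0],[1,0,0,0,0,0,0]]'
python3 -c "
from h import *
go(.459,.346,.001)
"
python3 -m crank '[[1,0,0,-1,0,0,0],[1,0,0,-3,0,0,0],[1,0,0,-4,0,0,0],[1,0,0,-4,0,0,0],[1,0,0,-4,0,0,0]]'
python3 -m crank '[[1,-0.5,-1.5,-4,0,0,0],[1,-1,-3,-2,0,0,0],[1,-1,-4,0,0,0,0],[1,-1,-4.3,0,0,0,0],[1,-1,-4.3,0,0,0,0]]'
```

```text
time: 29.1
eef_pos: [0.4583, 0.3457, 0.0009]
tcp_rot: [-0.0, 1.0, 0.0, 0.0]
contact_force: [-0.5, -0.4, -0.8]
opening: 0.518
time: 29.4
eef_pos: [0.4586, 0.3459, 0.0012]
tcp_rot: [-0.0, 1.0, 0.0, 0.0]
contact_force: [-0.2, 1.4, 2.0]
opening: 0.458
pos [0.4586 0.3459 0.0012] shift cm [-0.04  0.01  0.02] q [ 0.47  0.34  1.95  0.    0.86 -1.1 ] F [-0.2  1.4  2. ] open 0.458 t 29.4 Rx [-1.    -0.001 -0.001] Rz [ 0.001  0.    -1.   ]
time: 29.9
eef_pos: [0.4574, 0.3452, 0.162]
tcp_rot: [-0.0, 1.0, -0.0, -0.001]
contact_force: [0.6, 0.9, -1.6]
opening: 0.457
time: 30.4
eef_pos: [0.5028, 0.1732, 0.221]
tcp_rot: [-0.001, 1.0, -0.0, -0.0]
contact_force: [0.3, 0.7, -1.5]
opening: 0.453
```

```bash
python3 -m crank '[[1,0,-4.5,-1,0,0,0],[1,0,-4.5,-1,0,0,0],[1,0,-4.5,0,0,0,0],[1,0,-4.5,0,0,0,0],[1,0,-4.5,0,0,0,0]]' >/dev/null
python3 -m crank '[[1,0,-4.5,0,0,0,0],[1,0,-4.5,0,0,0,0],[1,0,-4.5,0,0,0,0],[1,0,-4.5,0,0,0,0],[1,0,-4.5,0,0,0,0]]' >/dev/null
python3 -m crank '[[1,0,-4,0,0,0,0],[1,0,-2,0,0,0,0],[1,0,-1,0,0,0,0],[1,0,0,0,0,0,0],[1,0,0,0,0,0,0]]'
python3 -c "
from h import *
go(.443,-.3555,.19)
c=read_camera('wrist');cv2.imwrite('pics/t2.png',c['color'][:,:,::-1])
print(proj(c,[.443,-.3555,.156],True),proj(c,[.443,-.3555,.168],True))
"
```

```text
time: 31.9
eef_pos: [0.5039, -0.3438, 0.2407]
tcp_rot: [-0.001, 1.0, 0.001, -0.0]
contact_force: [0.1, 0.7, -1.2]
opening: 0.453
pos [ 0.5039 -0.3438  0.2407] shift cm [ 6.09 -1.16  5.07] q [-0.77  0.13  1.71  0.    1.3  -2.34] F [ 0.1  0.7 -1.2] open 0.453 t 31.9 Rx [-1.    -0.002  0.   ] Rz [-0.     0.001 -1.   ]
[[307.29605449 156.33734243]] [[306.44104591 158.14657091]]
```

View pics/t2.png

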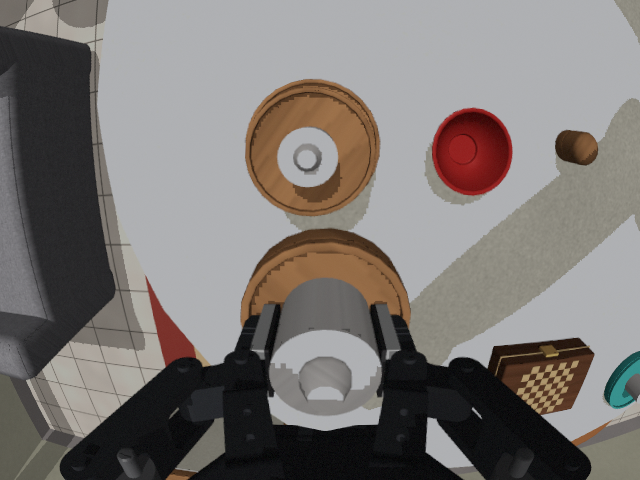

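```bash
python3 -m crank '[[1,1.5,-0.3,0,0,0,0],[1,2.5,-0.5,0.5,0,0,0],[1,2.1,-0.4,1,0,0,0],[1,0,0,1.5,0,0,0],[1,0,0,2,0,0,0]]'>/dev/null
python3 -m crank '[[1,0,0,1,0,0,0],[1,0,0,0,0,0,0],[1,0,0,0,0,0,0],[1,0,0,0,0,0,0]]'
python3 -c "
from h import *
go(.443,-.3555,.1572)
"
```

```text
time: 32.85
eef_pos: [0.4435, -0.3577, 0.182]
tcp_rot: [-0.001, 1.0, -0.001, 0.001]
contact_force: [1.0, 0.0, -0.4]
opening: 0.452
pos [ 0.4435 -0.3577  0.182 ] shift cm [0.05 0.22 2.48] q [-0.86  0.08  1.87  0.    1.19 -2.43] F [ 1.   0.  -0.4] open 0.452 t 32.85 Rx [-1.    -0.001 -0.001] Rz [ 0.001 -0.002 -1.   ]
```

```bash
python3 -m crank '[[1,0.05,0.15,0.5,0,0,0],[1,0,0,0.8,0,0,0],[1,0,0,0.4,0,0,0],[1,0,0,0,0,0,0],[1,0,0,0,0,0,0]]'
python3 -c "
from h import *
go(.443,-.3555,.1572)
"
```

```text
time: 33.35
eef_pos: [0.4422, -0.3558, 0.1635]
tcp_rot: [-0.0, 1.0, 0.0, -0.0]
contact_force: [-0.2, -1.3, -0.7]
opening: 0.453
pos [ 0.4422 -0.3558  0.1635] shift cm [-0.08  0.03  0.63] q [-0.86  0.1   1.89  0.    1.15 -2.43] F [-0.2 -1.3 -0.7] open 0.453 t 33.35 Rx [-1.    -0.001  0.   ] Rz [-0.  0. -1.]
```

```bash
python3 -m crank '[[1,-0.05,0,0.25,0,0,0],[1,0,0,0.2,0,0,0],[1,0,0,0.1,0,0,0],[1,0,0,0,0,0,0],[1,0,0,0,0,0,0]]'
python3 -m crank '[[1,0,0,0.1,0,0,0],[1,0,0,0,0,0,0],[1,0,0,0,0,0,0]]'

```

```text
time: 33.85
eef_pos: [0.4428, -0.3559, 0.1583]
tcp_rot: [-0.0, 1.0, 0.0, 0.0]
contact_force: [0.9, 0.4, -0.6]
opening: 0.452
time: 34.15
eef_pos: [0.4428, -0.3558, 0.1573]
tcp_rot: [-0.0, 1.0, 0.0, 0.0]
contact_force: [-0.2, -0.3, -1.3]
opening: 0.454
```

```bash
python3 -m crank '[[1,0,0,0.1,0,0,0],[1,0,0,0,0,0,0],[1,0,0,0.05,0,0,0],[1,0,0,0,0,0,0]]'

```

```text
time: 34.55
eef_pos: [0.4431, -0.3561, 0.1572]
tcp_rot: [-0.0, 1.0, -0.0, 0.0]
contact_force: [-0.9, 1.5, 5.0]
opening: 0.452
```

```bash
python3 -m crank '[[1,0,0,-0.1,0,0,0],[-1,0,0,0,0,0,0],[-1,0,0,0,0,0,0],[-1,0,0,0,0,0,0],[-1,0,0,0,0,0,0]]' 
python3 -m crank '[[-1,0,0,0,0,0,0],[-1,0,0,-2,0,0,0],[-1,0,0,-3,0,0,0],[-1,0,0,-3,0,0,0],[-1,0,0,-1,0,0,0]]'
python3 -m crank '[[-1,-2,3,0,0,0,0],[-1,-1,4.5,0,0,0,0],[-1,0,4.5,0,0,0,0],[-1,0,4.5,0,0,0,0],[-1,0,4,0,0,0,0]]'
python3 -c "
from h import *
for n in('wrist','side'):
    c=read_camera(n)['color']
    if n=='side': c=cv2.resize(c[250:480,280:520],(626,600),interpolation=2)
    cv2.imwrite(f'pics/p3{n}.png',c[:,:,::-1])
go(.41,-.046,.12)
"
```

```text
time: 35.05
eef_pos: [0.4427, -0.3559, 0.1566]
tcp_rot: [-0.0, 1.0, 0.0, -0.0]
contact_force: [0.9, 0.3, -0.3]
opening: 0.998
time: 35.55
eef_pos: [0.4439, -0.3571, 0.2508]
tcp_rot: [-0.0, 1.0, -0.002, 0.002]
contact_force: [0.8, -0.2, -0.6]
opening: 1.001
time: 36.05
eef_pos: [0.472, -0.1487, 0.2456]
tcp_rot: [-0.0, 1.0, 0.001, -0.001]
contact_force: [0.1, -0.3, -0.4]
opening: 0.997
pos [ 0.472  -0.1467  0.2457] shift cm [ 6.13 10.08 12.6 ] q [-0.51 -0.14  1.97  0.    1.31 -2.08] F [ 0.1 -0.2 -0.1] open 0.997 t 36.15 Rx [-1.    -0.006  0.001] Rz [-0.001  0.002 -1.   ]
```

View pics/p3side.png

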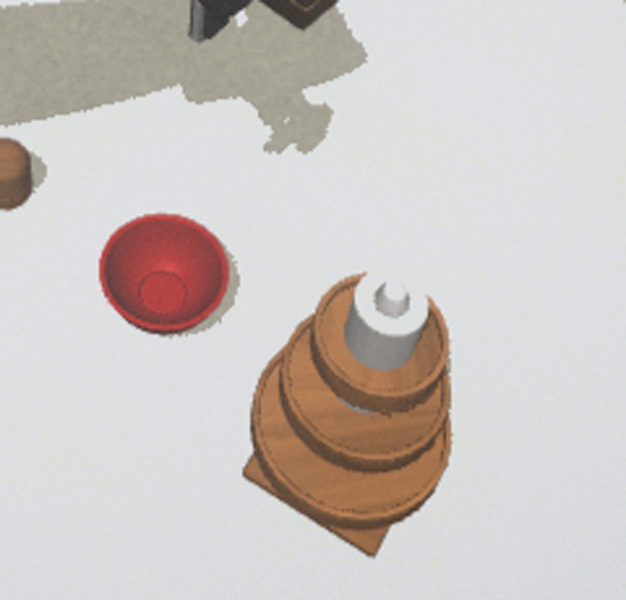

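```bash
python3 -m crank '[[-1,1,3,2,0,0,0],[-1,2,4,2,0,0,0],[-1,1.5,3,3,0,0,0],[-1,0,0,3,0,0,0],[-1,0,0,2,0,0,0]]'>/dev/null
python3 -m crank '[[-1,0,0,0,0,0,0],[-1,0,0,0,0,0,0],[-1,0,0,0,0,0,0]]'
python3 -c "
from h import *
go(.427,-.046,-.018)
wr('knob',(.427,-.046),save='pics/k1.png')
"
```

```text
time: 36.95
eef_pos: [0.4287, -0.0517, 0.1282]
tcp_rot: [-0.0, 1.0, -0.0, 0.001]
contact_force: [1.2, -0.0, 0.1]
opening: 0.999
pos [ 0.4287 -0.0517  0.1282] shift cm [ 0.2   0.58 14.62] q [-0.36 -0.18  2.23 -0.    1.09 -1.93] F [ 1.2 -0.   0.1] open 0.999 t 36.95 Rx [-1.    -0.    -0.002] Rz [ 0.002 -0.001 -1.   ]
knob p 0.66 loc [334. 234.] expected [332. 224.] area 2821.0 fit [ 0.4268 -0.0452] 0.08
```

View pics/k1.png

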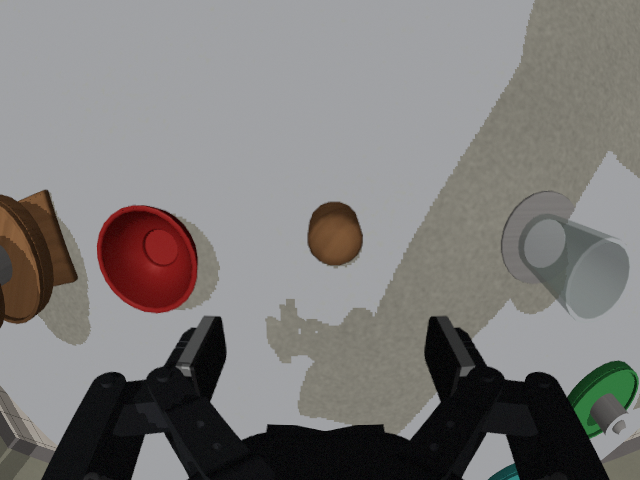

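```bash
python3 -m crank '[[-1,0.2,0.3,2,0,0,0],[-1,0,0.3,3,0,0,0],[-1,0,0,2.5,0,0,0],[-1,0,0,1.5,0,0,0],[-1,0,0,0,0,0,0]]'>/dev/null
python3 -m crank '[[-1,0,0,0,0,0,0],[-1,0,0,0,0,0,0]]'
python3 -c "
from h import *
go(.427,-.0455,-.018)
PARTS['knob']=[cyl(.02,0,.038),cyl(.02,.038,.043,.0175),cyl(.0175,.043,.046,.0125),cyl(.0125,.046,.048,.004)]
wr('knob',(.427,-.046),save='pics/k2.png')
"
```

```text
time: 37.75
eef_pos: [0.4269, -0.0454, 0.0384]
tcp_rot: [-0.0, 1.0, -0.001, 0.001]
contact_force: [0.5, 0.1, 0.2]
opening: 1.006
pos [ 0.4269 -0.0454  0.0384] shift cm [ 0.01 -0.    5.64] q [-0.34 -0.03  2.29 -0.    0.88 -1.91] F [0.5 0.1 0.2] open 1.006 t 37.75 Rx [-1.    -0.001 -0.003] Rz [ 0.003 -0.001 -1.   ]
knob p 0.82 loc [325. 292.] expected [324. 270.] area 6223.0 fit [ 0.4271 -0.0451] 0.065
```

View pics/k2.png

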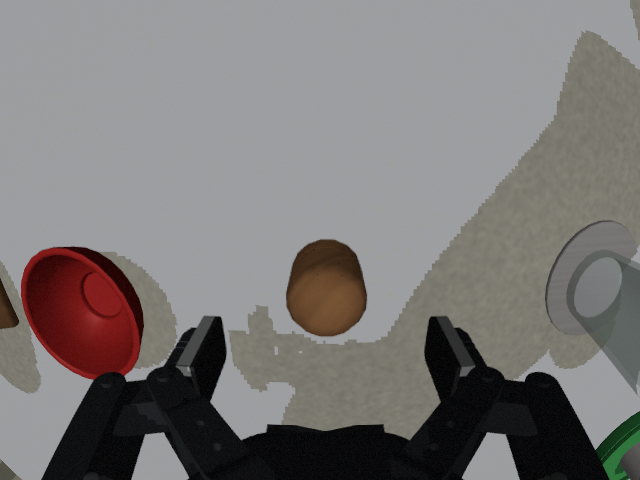

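```bash
python3 -m crank '[[-1,0,0,1.5,0,0,0],[-1,0,0,1.5,0,0,0],[-1,0,0,1.3,0,0,0],[-1,0,0,0.8,0,0,0],[-1,0,0,0.3,0,0,0]]'>/dev/null
python3 -m crank '[[-1,0,0,0,0,0,0],[-1,0,0,0,0,0,0],[-1,0,0,0,0,0,0]]'
python3 -c "
from h import *
go(.427,-.0453,-.018)
c=read_camera('side')['color'];cv2.imwrite('pics/k3.png',cv2.resize(c[200:380,180:400],(733,600),interpolation=2)[:,:,::-1])
"
```

```text
time: 38.65
eef_pos: [0.4262, -0.045, -0.0165]
tcp_rot: [-0.0, 1.0, -0.0, 0.001]
contact_force: [0.4, -0.6, 0.2]
opening: 0.995
pos [ 0.4262 -0.045  -0.0165] shift cm [-0.08 -0.03  0.15] q [-0.34  0.09  2.3   0.    0.75 -1.91] F [ 0.4 -0.6  0.2] open 0.995 t 38.65 Rx [-1.    -0.001 -0.001] Rz [ 0.001 -0.    -1.   ]
```

View pics/k3.png

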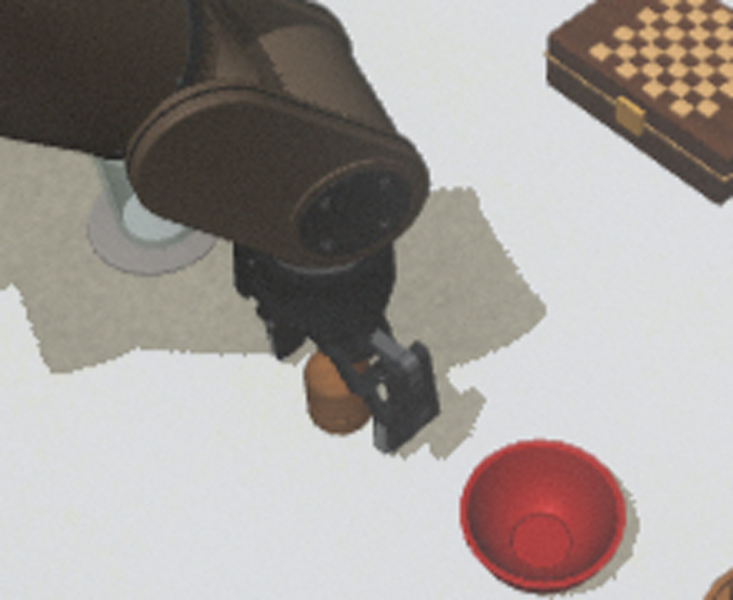

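```bash
python3 -m crank '[[-1,-0.08,0,0,0,0,0],[1,0,0,0,0,0,0],[1,0,0,0,0,0,0],[1,0,0,0,0,0,0],[1,0,0,0,0,0,0]]' 50
python3 -m crank '[[1,0,0,0,0,0,0],[1,0,0,0,0,0,0],[1,0,0,0,0,0,0],[1,0,0,0,0,0,0]]'
python3 -c "
from h import *
go(.427,-.0453,-.018)
"
```

```text
time: 39.2
eef_pos: [0.4265, -0.0449, -0.017]
tcp_rot: [-0.0, 1.0, -0.0, 0.0]
contact_force: [-0.8, -0.2, 2.4]
opening: 0.451
time: 39.6
eef_pos: [0.4266, -0.045, -0.017]
tcp_rot: [-0.0, 1.0, -0.0, 0.0]
contact_force: [-0.1, 0.1, 2.3]
opening: 0.459
pos [ 0.4266 -0.045  -0.017 ] shift cm [-0.04 -0.03  0.1 ] q [-0.34  0.09  2.3  -0.    0.75 -1.91] F [-0.1  0.1  2.3] open 0.459 t 39.6 Rx [-1.    -0.001 -0.   ] Rz [ 0. -0. -1.]
```

```bash
python3 -m crank '[[1,0,0,-1,0,0,0],[1,0,0,-2,0,0,0],[1,0,0,-3.5,0,0,0],[1,-0.5,0,-4,0,0,0],[1,-1,0,-4,0,0,0]]'
python3 -m crank '[[1,-1,0,-4,0,0,0],[1,-1,-0.5,-4,0,0,0],[1,-1,-1.5,-3,0,0,0],[1,-1,-3,-2,0,0,0],[1,-1,-4,-0.5,0,0,0]]'
python3 -m crank '[[1,-1,-4.2,0,0,0,0],[1,0,-4.2,0,0,0,0],[1,0,-4.2,0,0,0,0],[1,0,-4,0,0,0,0],[1,0,-3,0,0,0,0]]'
python3 -m crank '[[1,0,-1,0,0,0,0],[1,0,0,0,0,0,0],[1,0,0,0,0,0,0]]'
python3 -c "
from h import *
go(.443,-.356,.25)
c=read_camera('wrist');cv2.imwrite('pics/k4.png',c['color'][:,:,::-1])
print(proj(c,[.443,-.356,.214],True),proj(c,[.443,-.356,.226],True))
"
```

```text
time: 40.1
eef_pos: [0.4399, -0.0443, 0.1287]
tcp_rot: [-0.0, 1.0, 0.0, -0.001]
contact_force: [0.4, 0.4, -1.0]
opening: 0.455
time: 40.6
eef_pos: [0.4927, -0.1351, 0.2667]
tcp_rot: [-0.002, 1.0, -0.001, 0.003]
contact_force: [1.0, 0.1, -0.8]
opening: 0.455
time: 41.1
eef_pos: [0.5006, -0.3327, 0.2623]
tcp_rot: [0.0, 1.0, 0.0, -0.001]
contact_force: [-0.7, 0.2, -0.6]
opening: 0.455
time: 41.4
eef_pos: [0.5014, -0.3395, 0.2625]
tcp_rot: [-0.001, 1.0, 0.001, -0.0]
contact_force: [-0.7, -0.1, -1.8]
opening: 0.453
pos [ 0.5014 -0.3395  0.2625] shift cm [ 5.84 -1.64  1.25] q [-0.76  0.1   1.7   0.    1.34 -2.34] F [-0.7 -0.1 -1.8] open 0.453 t 41.4 Rx [-1.    -0.001  0.001] Rz [-0.001  0.001 -1.   ]
[[295.94464195 166.75910104]] [[294.27311863 169.51862578]]
```

View pics/k4.png

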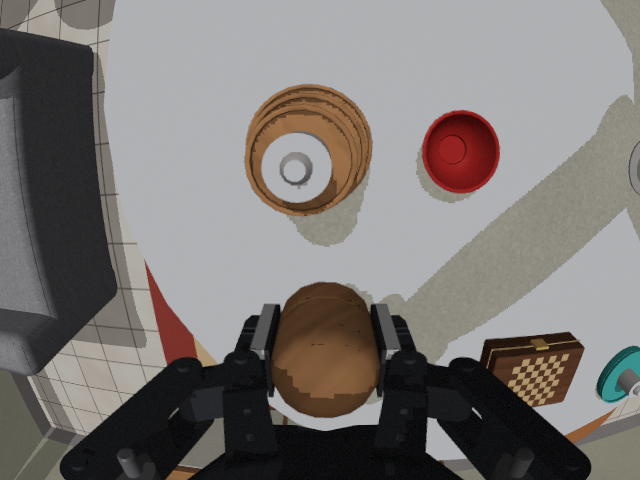

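```bash
python3 -m crank '[[1,1.5,-0.4,0,0,0,0],[1,2.3,-0.7,0.5,0,0,0],[1,2,-0.5,1,0,0,0],[1,0,0,1.5,0,0,0],[1,0,0,1,0,0,0]]'>/dev/null
python3 -m crank '[[1,0,0,0,0,0,0],[1,0,0,0,0,0,0],[1,0,0,0,0,0,0],[1,0,0,0,0,0,0]]'
python3 -c "
from h import *
go(.4427,-.356,.197)
"
```

```text
time: 42.35
eef_pos: [0.4442, -0.357, 0.2236]
tcp_rot: [-0.001, 1.0, -0.0, 0.0]
contact_force: [-0.5, -0.0, -0.5]
opening: 0.45
pos [ 0.4442 -0.357   0.2236] shift cm [0.15 0.1  2.65] q [-0.85  0.05  1.83  0.    1.26 -2.43] F [-0.5 -0.  -0.5] open 0.45 t 42.35 Rx [-1.    -0.001 -0.001] Rz [ 0.001 -0.001 -1.   ]
```

```bash
python3 -m crank '[[1,0.12,0.1,0.5,0,0,0],[1,0,0,0.8,0,0,0],[1,0,0,0.5,0,0,0],[1,0,0,0,0,0,0],[1,0,0,0,0,0,0]]'
python3 -c "
from h import *
go(.4427,-.356,.197)
"
```

```text
time: 42.85
eef_pos: [0.4422, -0.3557, 0.2044]
tcp_rot: [-0.0, 1.0, 0.0, -0.0]
contact_force: [0.3, -0.7, -1.2]
opening: 0.452
pos [ 0.4422 -0.3557  0.2044] shift cm [-0.05 -0.03  0.74] q [-0.86  0.06  1.85  0.    1.23 -2.43] F [ 0.3 -0.7 -1.2] open 0.452 t 42.85 Rx [-1.    -0.001  0.   ] Rz [-0.001  0.001 -1.   ]
```

```bash
python3 -m crank '[[1,-0.05,0,0.3,0,0,0],[1,0,0,0.2,0,0,0],[1,0,0,0.15,0,0,0],[1,0,0,0,0,0,0],[1,0,0,0,0,0,0]]'
python3 -m crank '[[1,0,0,0.1,0,0,0],[1,0,0,0,0,0,0],[1,0,0,0,0,0,0]]'

```

```text
time: 43.35
eef_pos: [0.4429, -0.3558, 0.1983]
tcp_rot: [-0.0, 1.0, 0.0, -0.0]
contact_force: [0.3, -0.0, -1.6]
opening: 0.457
time: 43.65
eef_pos: [0.4429, -0.3558, 0.1973]
tcp_rot: [-0.0, 1.0, 0.0, 0.0]
contact_force: [0.5, -1.2, -1.0]
opening: 0.451
```

```bash
python3 -m crank '[[1,0,0,0.1,0,0,0],[1,0,0,0,0,0,0],[1,0,0,0.05,0,0,0],[1,0,0,0,0,0,0]]'

```

```text
time: 44.05
eef_pos: [0.4432, -0.3561, 0.197]
tcp_rot: [-0.0, 1.0, -0.001, 0.001]
contact_force: [-0.1, 1.8, 5.1]
opening: 0.455
```

```bash
python3 -m crank '[[1,0,0,-0.1,0,0,0],[-1,0,0,0,0,0,0],[-1,0,0,0,0,0,0],[-1,0,0,0,0,0,0],[-1,0,0,0,0,0,0]]' 
python3 -m crank '[[-1,0,0,0,0,0,0],[-1,0,0,-2,0,0,0],[-1,0,0,-3,0,0,0],[-1,0,0,-3,0,0,0],[-1,0,0,-1,0,0,0]]'
python3 -m crank '[[-1,-2,3,0,0,0,0],[-1,-1,4,0,0,0,0],[-1,0,4,0,0,0,0],[-1,0,4,0,0,0,0],[-1,0,2,0,0,0,0]]'
python3 -m crank '[[-1,0,0,0,0,0,0],[-1,0,0,0,0,0,0],[-1,0,0,0,0,0,0]]'
python3 -c "
from h import *
C={n:read_camera(n) for n in('wrist','side','scene')}
cv2.imwrite('pics/ew.png',C['wrist']['color'][:,:,::-1])
o=np.zeros((600,800,3),np.uint8)
o[:,:400]=cv2.resize(C['side']['color'][230:460,330:483],(400,600),interpolation=2)
o[:,400:]=cv2.resize(C['scene']['color'][110:260,100:200],(400,600),interpolation=2)
cv2.imwrite('pics/es.png',o[:,:,::-1])
cv2.imwrite('pics/esc.png',C['scene']['color'][:,:,::-1])
c=C['side']
for n,z in(('foot',0),('tier_large',.04),('tier_medium',.098),('tier_small',.156),('knob',.214)):
    print(n,'pred',proj(c,[.4425,-.3575,z]).round(1),[(np.round(d['location'],1).tolist(),round(d['p'],2)) for d in place_of(n,'side')[:3]])
print(get_state()['contact_force'],get_state()['time'])
"
```

```text
time: 44.55
eef_pos: [0.4427, -0.3557, 0.1964]
tcp_rot: [-0.0, 1.0, 0.0, -0.0]
contact_force: [0.1, -0.5, -0.0]
opening: 1.001
time: 45.05
eef_pos: [0.4439, -0.357, 0.2909]
tcp_rot: [-0.0, 1.0, -0.003, 0.002]
contact_force: [0.1, 0.0, 0.3]
opening: 1.009
time: 45.55
eef_pos: [0.4723, -0.1829, 0.2856]
tcp_rot: [-0.001, 1.0, 0.001, -0.001]
contact_force: [-0.1, -1.3, 0.5]
opening: 1.001
time: 45.85
eef_pos: [0.4726, -0.1867, 0.2863]
tcp_rot: [0.0, 1.0, 0.0, -0.0]
contact_force: [-0.1, 0.0, -0.8]
opening: 0.998
foot pred [[409.9 424.4]] []
tier_large pred [[413. 415.]] [([257.2, 182.0], 0.88), ([322.9, 169.1], 0.88), ([408.0, 417.4], 0.67)]
tier_medium pred [[417.9 400.2]] [([416.2, 398.7], 0.74)]
tier_small pred [[423.3 383.6]] [([423.1, 382.3], 0.58)]
knob pred [[429.4 365.1]] [([432.3, 365.8], 0.87)]
[ 0.56994415  0.18369025 -0.37272871] 46.25
```

View pics/es.png

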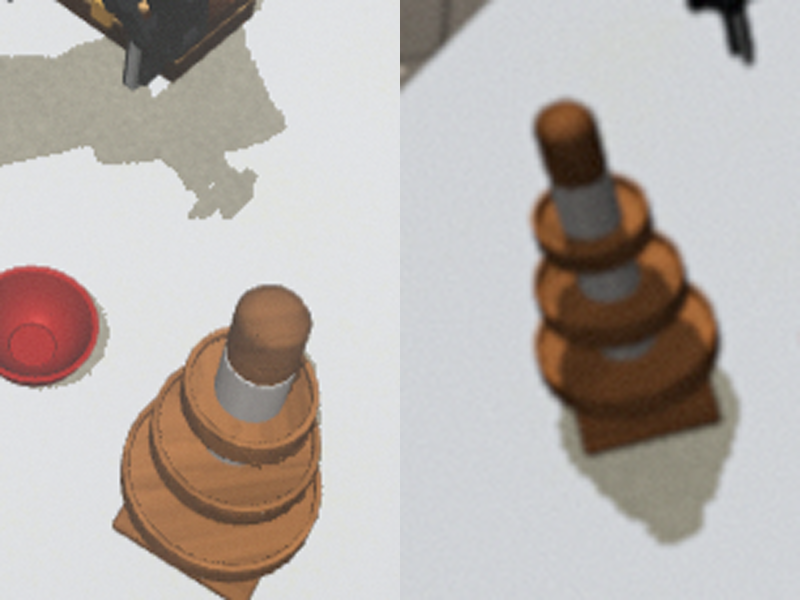

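View pics/esc.png

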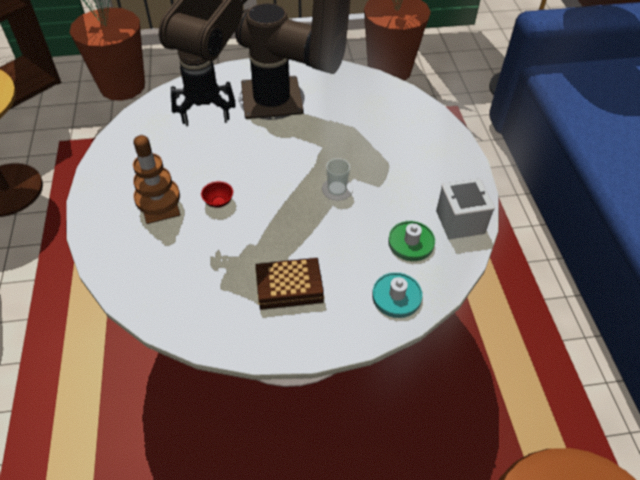

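View pics/ew.png

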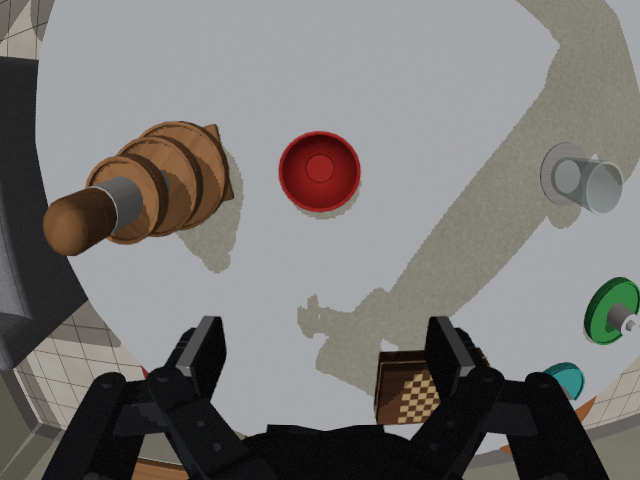

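The stack stands straight, with the knob flush on the small tier's shoulder (scene (143,140)). The bowl (217,195), tumbler (338,178), chess box and bin haven't moved, and the gripper is clear.

```bash
python3 -c "
from plant import *
print(sign_off())"
```

```text
the job is handed in; nothing more can be done
None
```

The sweets stand is together on its foot: largest tier, medium tier, smallest tier, then the knob. I handed it in at about 46 s of the 115 s; `sign_off()` gave no verdict.

**Last checks that passed**
- **Seating:** each part went down until the wrist force turned from its hanging weight to a push of 5–10 N. It stopped at the expected height to within about 0.5 mm, and was then let go before the next part.
- **Final pictures:** the stack stands straight and centred, with the knob flush on the smallest tier. The bowl, tumbler, chess box and bin, and the green and turquoise look-alikes, stand where they were. The open gripper is clear of everything.

**Checks that failed or disagreed**
- **First grasp:** the first close on the largest tier caught its spigot, not its stem. The fingertips stood about 40 mm higher than the TCP reading and `tip_extent` imply. I opened, went lower by sight and used that offset from then on.
- **Scene camera:** it placed things up to about 6 mm (10 mm for the tumbler) away from the side and wrist cameras, mostly in x. I used the wrist camera for the final alignments.
- **Largest tier height:** one wrist-camera fit after placing preferred 34 mm instead of 40 mm. The contact force and the gripper height at seating both said fully home, so I took the fit as inexact.
- **Final network check:** the side camera's final check did not report the foot. It found the other parts within about 6 pixels of where I expected them.

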